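# Fish the dose ring out of the dispenser well and press it onto the pump stem

## Task

The steel dose ring was left at the bottom of the wall dispenser's well when its pump came out: take the sprung tongs from their stand, reach down the well, squeeze them shut on the ring and lift it out, touching it with the tongs only and without pushing the sprung valve beneath it to its stop or leaning hard on the well. With the tongs, push the ring down the stem of the upturned pump until it comes up firmly against the dose nut, without forcing it, and leave the pump standing. Then put the tongs back in the slot of their stand, tips down, and leave the other things where they are.

Things in the scene. Friction and masses are not known exactly. Their poses are not given: they have to be found in the camera images.
- tongs: Sprung stainless tongs, 173 mm long, 90 g, tips down in the stand's slot. Origin midway between the tips, level with their ends; z up the tongs to the closed bow; y: the line along which the arms are squeezed. Arms are hinged at z = 163 mm. Jaws, open: 40 mm over all in y, 9 mm in x, inner faces 33 mm apart (3.5 mm thick); above the jaws the arms stay inside that outline
- tongs_grip (a point): Middle of the tongs' two black finger rests, z = 103 mm in the tongs' frame. Rests: 14 mm wide in x, z = 82 to 124 mm, 30 mm over their outer faces when open. Per side, the spring starts to give at about 7 N and the jaws meet the ring at about 11 N (rests then 26.5 to 28 mm over all); more than that grips the ring, 25 to 45 N holds it well. Under 6 N carries the tongs open
- tongs_step (a point): Point midway between the jaws' steps, z = 6 mm in the tongs' frame. 6 mm above its tip each jaw has an inward step, 5 mm deep in y and 4 mm high. Open jaws lowered over the ring come to rest with the steps on the ring's top face (tips then 2 mm above what the ring lies on); when the held ring is pressed down, the steps push it
- ring: Stainless dose ring, outer diameter 26 mm, bore 14 mm, 8 mm high, 24 g. Origin: centre of its underside, z along its axis. It lies flat on the valve at the bottom of the dispenser's well, pushed over the valve's 12 mm spigot (9 mm high), whose two spring wires hold it: drawing it off takes a steady pull of 2 to 4 N
- dispenser: White round wall dispenser (76 mm diameter, 115 mm tall, threaded neck of 64 mm), fixed to the tiled ledge, its pump taken out. Origin: centre of its underside, 30 mm above the shelf; z up, the open well on its axis
- well_mouth (a point): Centre of the dispenser's rim, 115 mm above its underside. The well below it is round: mouth 56 mm wide, bevelled over 6 mm to a bore of 47 mm; the valve plate (41 mm across) lies 62 mm below the rim, the ring's top 54 mm below it
- well_valve (a joint): Sprung inlet valve plate under the ring, metres of downward travel: 0 at rest, stop at 0.005. It begins to move at about 2 N and takes 7 N at its stop; it must not go beyond 0.0046
- pump: The dispenser's white pump head, loose, 0.3 kg, upside down on its round push plate (68 mm diameter). Origin: centre of its underside, z up the stem. Steel stem 11 mm in diameter up to its taper. On it a brass dose nut (28 mm diameter, 6 mm high) is screwed to any height: its top face lies anywhere from z = 27 to 43 mm and is not measured. A spout (up to 30 mm high) reaches 86 mm along -x
- stem_end (a point): Free end of the pump's stem, z = 71 mm in the pump's frame; the last 9 mm taper to 5 mm diameter. Two spring wires along the stem (at +x and -x, below z = 57 mm) grip the ring's bore: it slides down freely to about z = 51 mm, then drags with 2 to 6 N until it meets the dose nut and stops dead. It is home once pushed against the nut with 10 to 15 N; over 20 N bends the stem
- holder: White ceramic stand, 54 mm (x) by 96 mm (y), 72 mm high, fixed. Origin: centre of its underside, z up. The tongs' slot at its centre is 14 mm in x by 47 mm in y with a bevel of 4 mm all round its mouth; its floor, on which the tips stand, is 12 mm above the shelf. The tongs' y lies along the stand's y
- tank: Bystander: black developing tank, 108 mm diameter, 154 mm tall, loose; origin centre of its underside
- reel: Bystander: stainless film reel, 95 mm diameter, 46 mm tall, lying flat, loose; origin centre of its underside
- canister1: Bystander: clear film canister, 35 mm diameter, 52 mm tall, loose; origin centre of its underside
- canister2: Bystander: as canister1
- canister3: Bystander: as canister1
- canister4: Bystander: as canister1
- clip1: Bystander: aluminium film clip, 78 x 22 x 14 mm, lying, loose; origin centre of its underside
- clip2: Bystander: as clip1

How it is judged:
By the outcome, as a careful person would: the job done as asked, in the order asked, and still so for the second after the job is handed in, with the robot touching nothing.
It also fails if it takes over 67 s, if anything falls off the work surface, if the arm or the gripper's body presses on something with over 40 N, if the wrist force passes 120 N, or if a joint passes its speed limit or range.

## Robot

A 6-joint arm with a two-finger parallel gripper is mounted at the origin on the work surface. World frame = base frame: x ahead of the robot, y to its left, z up, the work surface at z = 0. Lengths are in m, angles in rad, forces in N, time in s.
With the tool pointing down it reaches from about 0.3 to 0.775 m from the base axis. Payload 14.6 kg.
Tool frame: the origin (TCP) lies at the very end of the fingers, on their centre line; the grasp point (between the pads) lies 19 mm behind it; x points along the fingers, y is the direction in which the jaws open and shut, and the axes are right-handed (so a half turn about x gives the same grasp; the last joint's range is limited). The gripper opens to 94 mm and grips with 3 to 60 N. Pads are 16 mm wide; open, the fingers measure 119 mm over their backs; the gripper's body (75 mm by 177 mm) begins 78 mm behind the grasp point.
Start: joints at [-1.204, 0.3, 1.521, -0, 1.321, -0.067], TCP at [0.231, -0.499, 0.205] pointing down, gripper open.
Joint ranges: [-3.03, 3.03], [-0.79, 2.21], [0.23, 2.52], [-1.04, 4.18], [0, 3.07], [-2.55, 2.55]. Speed limits (rad/s): [2.22, 2.22, 2.57, 3.14, 3.14, 3.14].

## Interface

Orientations are given as [roll, pitch, yaw] about the fixed x, y, z axes, in that order (R = Rz(yaw) Ry(pitch) Rx(roll)).
In Python, from station import ctrl, viewer, hand_in gives the robot as it stands. The module is installed in compiled form; this text tells all that it offers.
- The arm moves only by the tool play_rows, never from a script. Its argument "deltas" is a list that holds one entry, the list of rows, each a list of 7 numbers: the shift along the tool's x, y, z in mm, then the turn, a rotation vector about the tool's x, y, z in rad, then the finger opening in mm, from 0 to 94. In form: [[[dx, dy, dz, ax, ay, az, gripper], ...]]. A call has 1 to 10 rows; each row shifts and turns the commanded pose from where the row before left it, along the tool's axes as they then stand; what a row does not reach is not made up. A row lasts 1/10 s, in which the tool goes at most 50 mm and 8.59 degrees, less where a joint would pass 70% of its speed; a pose out of reach is approached as far as the arm can. A call with a gripper value outside its range is refused whole. The fingers move at their own pace and stop on an object; "grip_force" is the grip in N (left out, the last holds). Time passes only in rows, so rows that do not move let the fingers close. It gives the time, the measured TCP pose, the force and the opening at its end, in the units of the state.
- ctrl.get_obs(): the state, without advancing time (a new reading comes with each control period).
- viewer.camera(name): name is "scene" or "side" or "wrist"; returns a dict with "img" (400x640x3 uint8, red, green, blue), "fx", "fy", "cx", "cy" (pixels), "rvec" (rotation vector, rad) and "tvec" (3), from world to camera coordinates, as OpenCV has them. Camera axes: x right, y down, z forward; pixel columns grow to the right and rows downward; lengths in m; the calibration is good to about 2 mm. A picture is of the moment at which its call begins. There is no depth.
- hand_in(): hands the job in, once; it reports no verdict.
The state is a dict: "time_s": time; "qpos": joint angles; "joint_vel": joint speeds; "tau": joint torques, N m; "ee_pos": TCP position; "eef_rot": TCP orientation; "force": force on the tool from outside, world axes, zero at the start; "moment": the same for the moment, N m; "grip_width": finger opening in m.
Only numpy, scipy, OpenCV 4.12 (cv2) and the standard library are available. Lean on these libraries where they do the work, as an engineer would, in place of code of your own. Each camera call takes 0.05 s, during which the arm holds its last target.

## Working session

There is one attempt and no reset: what is moved stays moved. The work goes in short steps, Python scripts to look and compute and a tool call to move; the robot and the scene stay as the last step left them, time stands still between calls to the robot, and variables do not carry over. Pictures are saved under pics/ and viewed, and the job is handed in when it is done.

Besides the shell and the picture viewer there is one more tool, called after "Call:" as a command line: name --argument value ..., lists and objects as JSON in quotes. play_rows: Moves the arm, as the interface text tells. Its arguments: {"type":"object","properties":{"deltas":{"type":"array","items":{"type":"array","items":{"type":"array","items":{"type":"number"}}}},"grip_force":{"type":"number"}},"required":["deltas"]}

```bash
ls; mkdir -p pics
python3 - <<'E'
from station import ctrl, viewer
import cv2
o=ctrl.get_obs(); print(o)
for n in ["scene","side","wrist"]:
    c=viewer.camera(n); cv2.imwrite(f"pics/{n}0.png",c["img"][:,:,::-1]); print(n,{k:c[k] for k in c if k!="img"})
E
```

```text
pics
{'time_s': 0.0, 'qpos': array([-1.20363627e+00,  3.00458392e-01,  1.52157391e+00, -1.37478795e-05,
        1.32071175e+00, -6.66120660e-02]), 'joint_vel': array([ 2.77837109e-05, -1.75326782e-03,  4.24121071e-04,  1.91948998e-03,
       -8.61938743e-05,  1.56298721e-03]), 'tau': array([ 8.67233175e-04, -5.31812954e+01, -3.52737844e+01,  7.08105136e-02,
        2.44845764e-02, -9.45825741e-05]), 'ee_pos': array([ 0.2310564 , -0.49882193,  0.20489634]), 'eef_rot': array([-1.62584356,  1.56964486,  1.94952462]), 'force': array([ 0.22120828,  0.44278221, -0.4938202 ]), 'moment': array([ 0.03028098, -0.03377792,  0.01095136]), 'grip_width': 0.09382320696959653}
scene {'fx': 459.1035867345784, 'fy': 459.1035867345784, 'cx': 324.06225633511434, 'cy': 198.37938431097504, 'rvec': array([ 1.82336768,  2.0101023 , -0.55290398]), 'tvec': array([ 0.05050889, -0.36149908,  1.6412907 ])}
side {'fx': 491.8664677227231, 'fy': 491.8664677227231, 'cx': 323.18497807390423, 'cy': 205.30959213089812, 'rvec': array([ 0.93753907, -2.21283696,  1.33614016]), 'tvec': array([0.32744729, 0.28735876, 1.17207586])}
wrist {'fx': 357.2771248073059, 'fy': 357.2771248073059, 'cx': 320.3137756366342, 'cy': 202.68135451106218, 'rvec': array([-2.43297279,  1.55424447,  0.23063432]), 'tvec': array([-0.54880342, -0.03065218,  0.39209351])}
```

View pics/scene0.png

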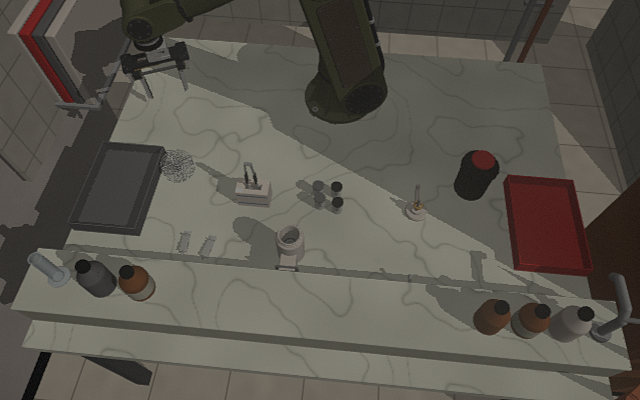

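View pics/side0.png

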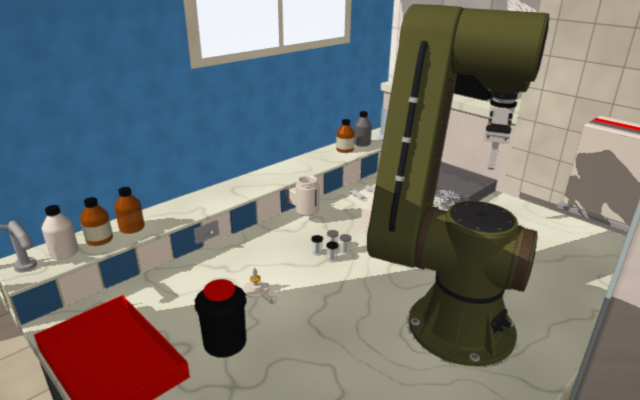

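View pics/wrist0.png

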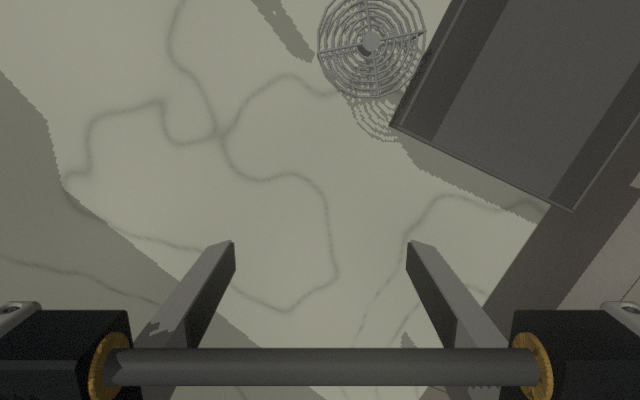

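```bash
cat > h.py <<'E'
import numpy as np, cv2
from scipy.spatial.transform import Rotation as Rn
from station import ctrl, viewer
def cam(n,save=None):
    c=viewer.camera(n)
    if save: cv2.imwrite(f"pics/{save}.png",c["img"][:,:,::-1])
    return c
def K(c): return np.array([[c["fx"],0,c["cx"]],[0,c["fy"],c["cy"]],[0,0,1]])
def ray(c,u,v):
    R=Rn.from_rotvec(c["rvec"]).as_matrix(); o=-R.T@c["tvec"]
    d=R.T@np.array([(u-c["cx"])/c["fx"],(v-c["cy"])/c["fy"],1]); return o,d/np.linalg.norm(d)
def onz(c,u,v,z):
    o,d=ray(c,u,v); return o+d*(z-o[2])/d[2]
def proj(c,P):
    return cv2.projectPoints(np.atleast_2d(np.float64(P)),np.float64(c["rvec"]),np.float64(c["tvec"]),K(c),None)[0][:,0]
def tri(rays):
    A=0;b=0
    for o,d in rays:
        M=np.eye(3)-np.outer(d,d);A=A+M;b=b+M@o
    p=np.linalg.solve(A,b); return p,[np.linalg.norm(np.cross(p-o,d)) for o,d in rays]
def crop(c,u0,u1,v0,v1,k,name):
    cv2.imwrite(f"pics/{name}.png",cv2.resize(c["img"][v0:v1,u0:u1,::-1],None,fx=k,fy=k,interpolation=cv2.INTER_CUBIC))
E
python3 - <<'E'
from h import *
c=cam("scene")
crop(c,220,360,150,280,5,"s1"); crop(c,390,460,170,240,8,"s2")
s=cam("side"); crop(s,230,330,250,310,8,"sd2")
for nm,u,v,z in [("holder",254,186,.072),("rim",290,236,.145),("pumpplate",416,212,.01),("stem",417,186,.071),("can",327,190,.052),("tank",483,160,.154),("clip1",184,242,.01),("reel",178,165,.046),("tray",135,190,.03),("ledge",300,270,.05)]:
    print(nm,onz(c,u,v,z).round(3))
E
```

```text
holder [ 0.448 -0.217  0.072]
rim [ 0.637 -0.081  0.145]
pumpplate [0.452 0.271 0.01 ]
stem [0.399 0.264 0.071]
can [ 0.428 -0.002  0.052]
tank [0.346 0.437 0.154]
clip1 [ 0.62  -0.399  0.01 ]
reel [ 0.379 -0.471  0.046]
tray [ 0.472 -0.583  0.03 ]
ledge [ 0.689 -0.051  0.05 ]
```

View pics/s1.png

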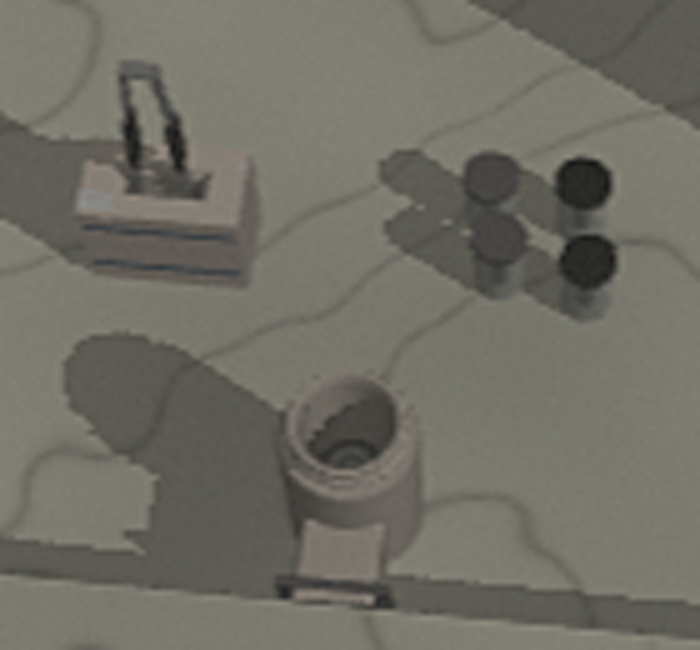

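View pics/s2.png

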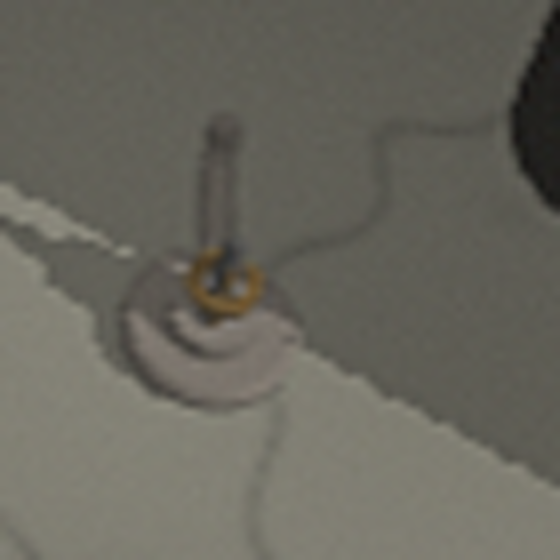

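View pics/sd2.png

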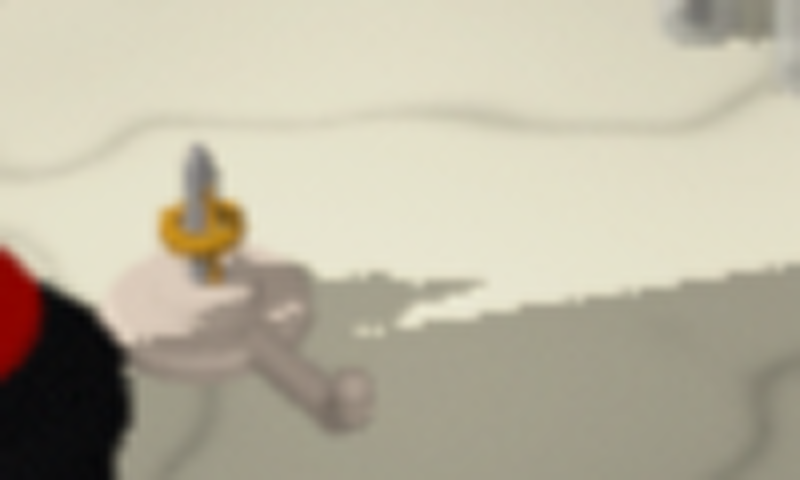

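```bash
cat >> h.py <<'E'
def Rt(o=None):
    o=o or ctrl.get_obs(); return Rn.from_euler("xyz",o["eef_rot"]).as_matrix()
def down(yaw):  # tool x down, tool y at yaw in the plane
    x=np.array([0,0,-1.]); y=np.array([np.cos(yaw),np.sin(yaw),0]); return np.stack([x,y,np.cross(x,y)],1)
def goto(p,yaw,o=None):
    """deltas in tool frame mm + rotvec to target p and tool y heading yaw"""
    o=o or ctrl.get_obs(); R=Rt(o)
    d=R.T@(np.array(p)-o["ee_pos"])*1000
    rv=Rn.from_matrix(R.T@down(yaw)).as_rotvec()
    print("delta mm",d.round(1),"rot",rv.round(4),"|d|",np.linalg.norm(d).round(1))
def st():
    o=ctrl.get_obs(); R=Rt(o)
    print("t",round(o["time_s"],2),"p",o["ee_pos"].round(4),"yaw",np.arctan2(R[1,1],R[0,1]).round(4),"xax",R[:,0].round(3),"F",o["force"].round(1),"M",o["moment"].round(2),"g",round(o["grip_width"]*1000,1))
    return o
E
python3 - <<'E'
from h import *
o=st(); R=Rt(o); print(R.round(3))
c=cam("wrist"); Rc=Rn.from_rotvec(c["rvec"]).as_matrix(); p=-Rc.T@c["tvec"]
print("cam in tool",(R.T@(p-o["ee_pos"])).round(4)); print("cam axes in tool cols",(R.T@Rc.T).round(3))
s=cam("scene"); Rc=Rn.from_rotvec(s["rvec"]).as_matrix(); print(-Rc.T@s["tvec"])
goto([.36,-.217,.32],-np.pi/2,o);goto([.36,-.217,.32],np.pi/2,o)
print("holder front edge", onz(s,220+80/5,150+203/5,.072),onz(s,220+237/5,150+224/5,.072),onz(s,220+90/5,150+157/5,.072),onz(s,220+247/5,150+155/5,.072))
E
```

```text
t 0.25 p [ 0.2311 -0.499   0.2052] yaw -1.137 xax [-0.  0. -1.] F [0.2 0.5 0.3] M [ 0.04 -0.04 -0.02] g 94.0
[[-0.     0.42  -0.907]
 [ 0.    -0.907 -0.42 ]
 [-1.    -0.001 -0.   ]]
cam in tool [-0.1785 -0.0006 -0.0836]
cam axes in tool cols [[ 0.    -0.288  0.958]
 [ 1.    -0.    -0.   ]
 [ 0.     0.958  0.288]]
[1.1617675  0.04737448 1.21454512]
delta mm [-114.7 -201.7 -235.5] rot [4.338e-01 1.000e-04 5.000e-04] |d| 330.6
delta mm [-114.7 -201.7 -235.5] rot [-2.7078e+00 -7.0000e-04  1.0000e-04] |d| 330.6
holder front edge [ 0.46911669 -0.26664604  0.072     ] [ 0.47419953 -0.17276868  0.072     ] [ 0.43666078 -0.26699309  0.072     ] [ 0.4258439 -0.1744879  0.072    ]
```

Call:
play_rows --deltas '[[[-20,0,0,0.1446,0,0,94],[-20,0,0,0.1446,0,0,94],[-20,0,0,0.1446,0,0,94],[-9,-40,-21,0,0,0,94],[-9,-40,-21,0,0,0,94],[-9,-40,-21,0,0,0,94],[-9,-40,-21,0,0,0,94],[-9,-40,-21,0,0,0,94],[-9,-40,-21,0,0,0,94],[-9,-40,-21,0,0,0,94]]]'

```text
time_s: 1.35
ee_pos: [0.3786, -0.2173, 0.329]
eef_rot: [2.553, 1.57, -0.589]
force: [0.2, -0.5, -0.0]
grip_width: 0.0941
```

Run:
```python
from h import *
st(); c=cam("wrist","w1")
```

```text
t 1.35 p [ 0.3786 -0.2173  0.329 ] yaw -1.571 xax [ 0. -0. -1.] F [ 0.2 -0.5 -0. ] M [ 0.02  0.06 -0.  ] g 94.1
```

View pics/w1.png

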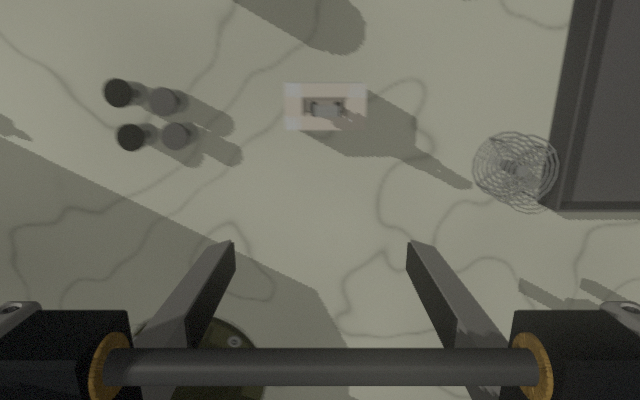

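Run:
```python
from h import *
c=cam("wrist"); crop(c,270,400,70,180,6,"w1c")
img=c["img"].astype(int); r,g,b=img[...,0],img[...,1],img[...,2]
print(img[90,295],img[125,330],img[60,330],img[105,325])
```

```text
[150 147 138] [152 146 135] [137 137 122] [116 112 101]
```

View pics/w1c.png

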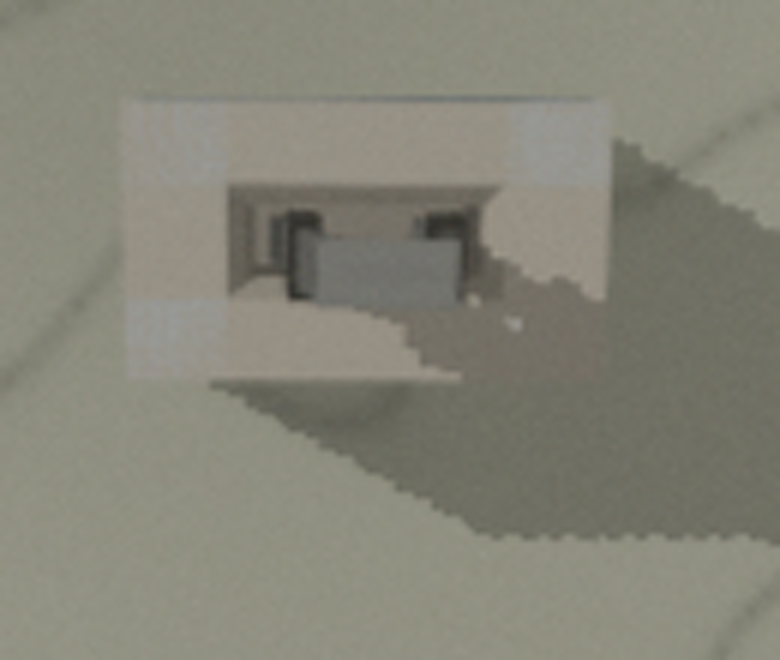

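Run:
```python
from h import *
c=cam("wrist")
f=lambda x,y:(270+(x+.5)/6-.5,70+(y+.5)/6-.5)
for n,z,pts in [("top",.072,[(124,100),(610,100),(605,380),(127,380)]),("slot",.072,[(230,186),(498,186),(503,298),(230,298)]),("bow",.185,[(310,238),(462,238),(460,306),(312,304)])]:
    P=np.array([onz(c,*f(*p),z) for p in pts]); print(n,P[:,:2].round(4).tolist(),"mean",P.mean(0).round(4), "size",np.linalg.norm(P[0]-P[1]).round(4),np.linalg.norm(P[1]-P[2]).round(4),"dir",(P[1]-P[0]).round(4),(P[2]-P[3]).round(4))
```

```text
top [[0.4736, -0.1802], [0.4741, -0.2743], [0.4206, -0.2758], [0.4202, -0.1798]] mean [ 0.4471 -0.2275  0.072 ] size 0.0942 0.0535 dir [ 0.0005 -0.0942  0.    ] [ 0.0004 -0.096   0.    ]
slot [[0.4577, -0.2006], [0.458, -0.2531], [0.4366, -0.2548], [0.4363, -0.2005]] mean [ 0.4471 -0.2273  0.072 ] size 0.0525 0.0215 dir [ 0.0003 -0.0525  0.    ] [ 0.0003 -0.0543  0.    ]
bow [[0.4518, -0.2159], [0.4519, -0.2381], [0.4422, -0.2381], [0.4424, -0.2163]] mean [ 0.4471 -0.2271  0.185 ] size 0.0222 0.0097 dir [ 0.0001 -0.0222  0.    ] [-0.0002 -0.0218  0.    ]
```

Call:
play_rows --deltas '[[[8,3.3,-22.8,0,0,0,70],[8,3.3,-22.8,0,0,0,70],[8,3.3,-22.8,0,0,0,70],[25,0,0,0,0,0,70],[25,0,0,0,0,0,70],[0,0,0,0,0,0,70]]]'

```text
time_s: 2.1
ee_pos: [0.4451, -0.2293, 0.2512]
eef_rot: [-0.519, 1.565, 2.621]
force: [-0.3, -0.2, 0.6]
grip_width: 0.0696
```

Run:
```python
from h import *
o=st(); c=cam("wrist","w2"); R=Rt(o)
print(proj(c,[[.447,-.2273,.185],[.447,-.2273,.115],o["ee_pos"]]).round(1))
goto([.447,-.2272,.096],-np.pi/2,o)
```

```text
t 2.1 p [ 0.4451 -0.2293  0.2512] yaw -1.5719 xax [-0.005  0.003 -1.   ] F [-0.3 -0.2  0.6] M [0.02 0.03 0.02] g 69.6
[[318.2 212.6]
 [318.8 188. ]
 [320.9 254.6]]
delta mm [155.2  -1.7  -2.6] rot [-0.0011  0.0051  0.0029] |d| 155.3
```

View pics/w2.png

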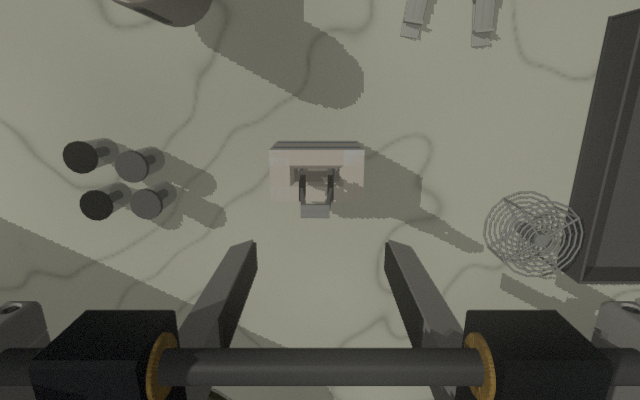

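Run:
```python
from h import *
o=st(); c=cam("wrist"); crop(c,255,385,130,240,6,"w2c")
f=lambda x,y:(255+(x+.5)/6-.5,130+(y+.5)/6-.5)
print(proj(c,[[.447,-.2273,.185],[.42,-.2273,.072]]).round(1))
```

```text
t 2.15 p [ 0.4458 -0.2296  0.2536] yaw -1.572 xax [-0.002  0.001 -1.   ] F [-0.1 -0.5  0.6] M [ 0.06 -0.01 -0.03] g 69.5
[[317.8 212.6]
 [318.7 202.9]]
```

View pics/w2c.png

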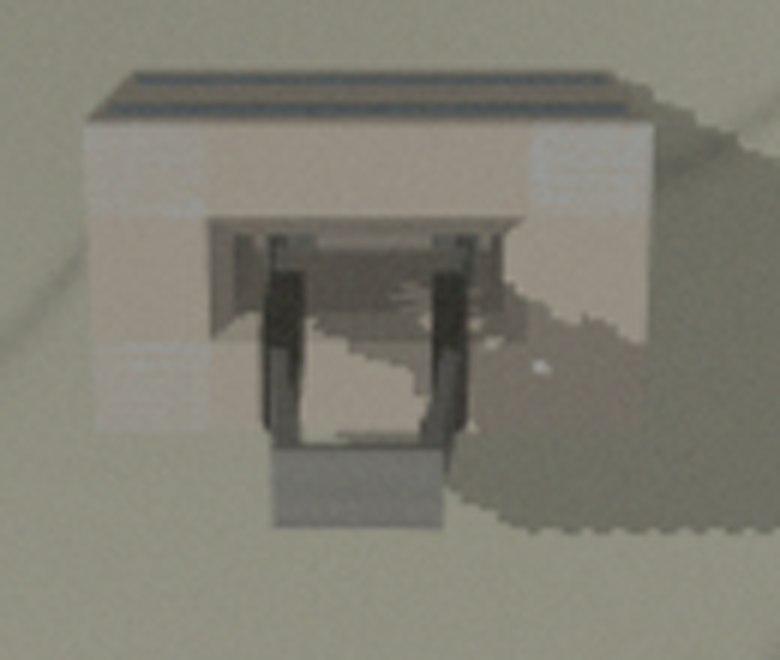

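Call:
play_rows --deltas '[[[15,-3.6,-1,0,0,0,70],[15,0,0,0,0,0,70],[15,0,0,0,0,0,70],[15,0,0,0,0,0,70],[15,0,0,0,0,0,70],[0,0,0,0,0,0,70],[0,0,0,0,0,0,70]]]'

```text
time_s: 2.9
ee_pos: [0.4479, -0.2259, 0.1809]
eef_rot: [2.587, 1.569, -0.555]
force: [0.4, 0.3, -0.1]
grip_width: 0.0699
```

Run:
```python
from h import *
o=st(); c=cam("wrist","w3")
goto([.447,-.226,.096],-np.pi/2,o)
```

```text
t 2.9 p [ 0.4479 -0.2259  0.1809] yaw -1.5711 xax [ 0.001 -0.001 -1.   ] F [ 0.4  0.3 -0.1] M [-0.04 -0.03  0.01] g 69.9
delta mm [84.9  0.1  1.1] rot [-0.0003 -0.0014 -0.0009] |d| 84.9
```

View pics/w3.png

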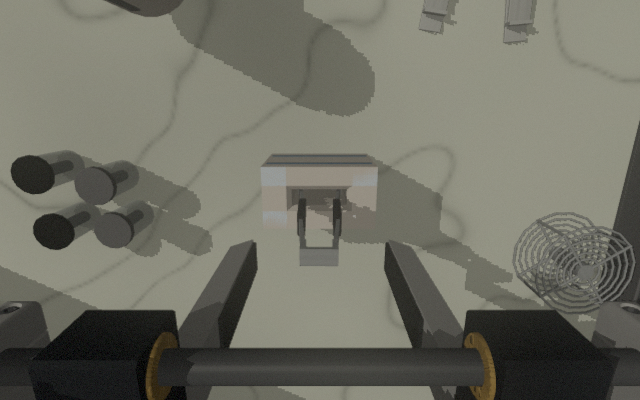

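Call:
play_rows --deltas '[[[15,-1,1.1,0,0,0,70],[15,0,0,0,0,0,70],[15,0,0,0,0,0,70],[15,0,0,0,0,0,70],[15,0,0,0,0,0,60],[10,0,0,0,0,0,50],[0,0,0,0,0,0,44],[0,0,0,0,0,0,40]]]'

```text
time_s: 3.75
ee_pos: [0.4468, -0.2246, 0.0953]
eef_rot: [2.629, 1.57, -0.513]
force: [0.1, -0.9, 0.6]
grip_width: 0.0422
```

Run:
```python
from h import *
o=st(); c=cam("wrist","w4"); s=cam("scene"); crop(s,220,300,120,220,6,"s4")
goto([.4467,-.225,.096],-np.pi/2,o)
```

```text
t 3.75 p [ 0.4468 -0.2246  0.0953] yaw -1.5709 xax [ 0.001 -0.    -1.   ] F [ 0.1 -0.9  0.6] M [-0.01  0.03  0.02] g 42.2
delta mm [-0.7  0.4  0.1] rot [-0.0001 -0.0008 -0.0005] |d| 0.8
```

View pics/w4.png

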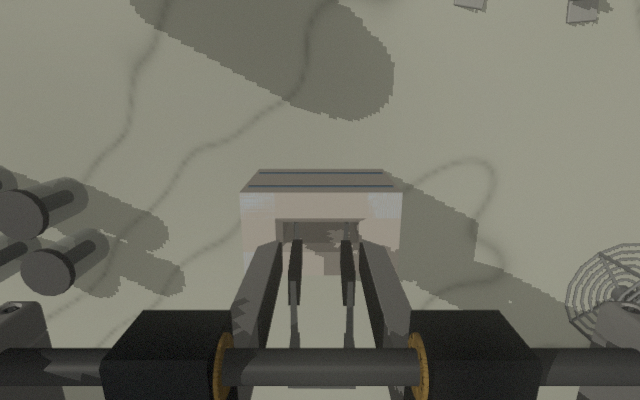

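View pics/s4.png

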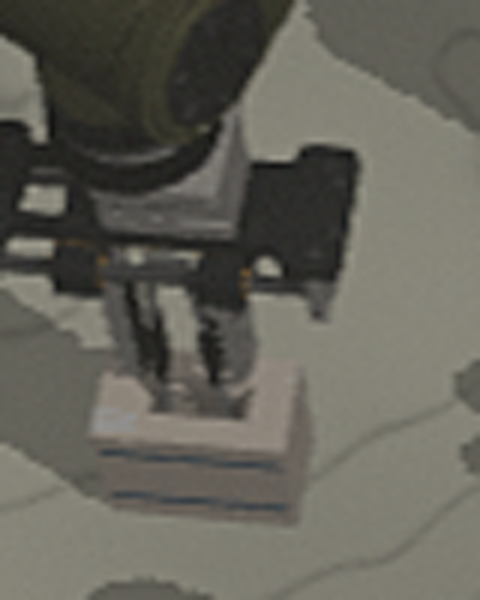

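Call:
play_rows --deltas '[[[0,0.3,0,0,0,0,25],[0,0,0,0,0,0,20],[0,0,0,0,0,0,20],[0,0,0,0,0,0,20],[0,0,0,0,0,0,20],[0,0,0,0,0,0,20]]]' --grip_force 5

```text
time_s: 4.45
ee_pos: [0.4468, -0.2248, 0.0949]
eef_rot: [2.608, 1.57, -0.533]
force: [0.1, 0.3, 6.7]
grip_width: 0.0307
```

Run:
```python
from h import *
o=st()
```

```text
t 4.45 p [ 0.4468 -0.2248  0.0949] yaw -1.5708 xax [ 0.001 -0.    -1.   ] F [0.1 0.3 6.7] M [0.02 0.01 0.04] g 30.7
```

Call:
play_rows --deltas '[[[-4,0,0,0,0,0,20],[-15,0,0,0,0,0,20],[-25,0,0,0,0,0,20],[-25,0,0,0,0,0,20],[-25,0,0,0,0,0,20],[-25,0,0,0,0,0,20],[-25,0,0,0,0,0,20],[-25,0,0,0,0,0,20],[-15,0,0,0,0,0,20],[0,0,0,0,0,0,20]]]'

```text
time_s: 5.45
ee_pos: [0.4468, -0.2248, 0.2802]
eef_rot: [2.62, 1.568, -0.521]
force: [-0.0, -0.0, -1.2]
grip_width: 0.0307
```

Run:
```python
from h import *
o=st();c=cam("wrist","w5"); crop(c,240,400,190,390,4,"w5c")
s=cam("scene"); crop(s,270,310,215,275,10,"s5")
d=cam("side"); crop(d,280,330,165,225,10,"d5")
```

```text
t 5.45 p [ 0.4468 -0.2248  0.2802] yaw -1.5708 xax [ 0.002 -0.001 -1.   ] F [-0.  -0.  -1.2] M [ 0.07 -0.01  0.02] g 30.7
```

View pics/w5.png

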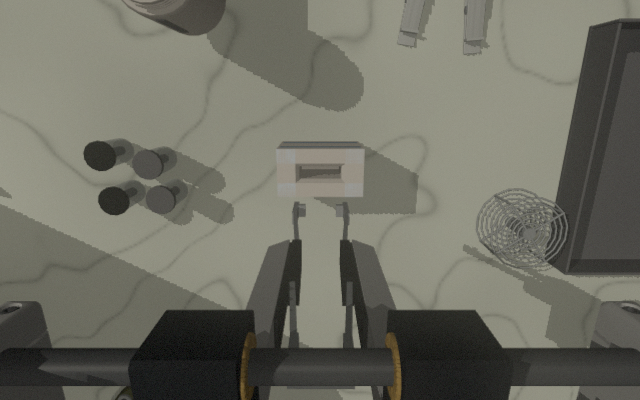

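View pics/s5.png

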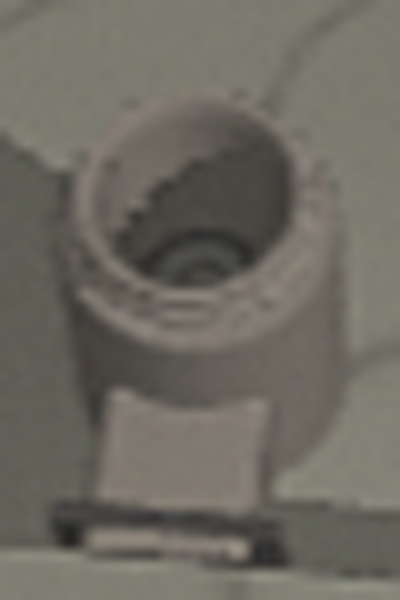

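View pics/d5.png

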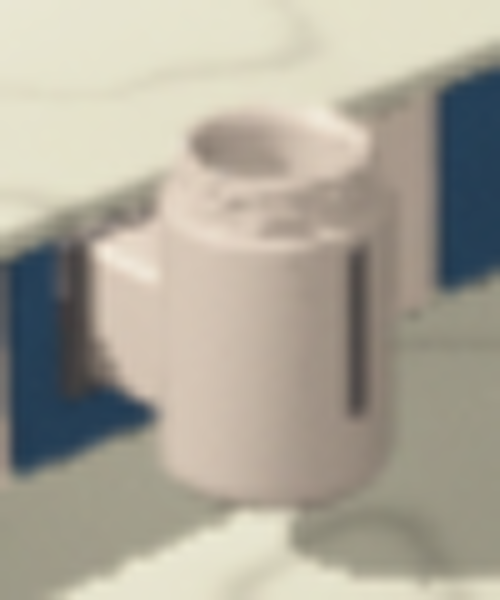

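Call:
play_rows --deltas '[[[0,-24,-17,0,0,0,20],[0,-24,-17,0,0,0,20],[0,-24,-17,0,0,0,20],[0,-24,-17,0,0,0,20],[0,-24,-17,0,0,0,20],[0,-22,-18,0,0,0,20],[0,0,0,0,0,0,20],[0,0,0,0,0,0,20]]]'

```text
time_s: 6.4
ee_pos: [0.5492, -0.0824, 0.2771]
eef_rot: [-0.167, 1.569, 2.976]
force: [-0.6, -0.2, -0.6]
grip_width: 0.031
```

Run:
```python
from h import *
o=st();c=cam("wrist","w6"); print(proj(c,[[.637,-.081,.145],o["ee_pos"]+[0,0,-.083]]))
```

```text
t 6.4 p [ 0.5492 -0.0824  0.2771] yaw -1.5698 xax [-0.002  0.    -1.   ] F [-0.6 -0.2 -0.6] M [0.02 0.04 0.03] g 31.0
[[319.10817125  89.14408025]
 [320.72331274 208.18864417]]
```

View pics/w6.png

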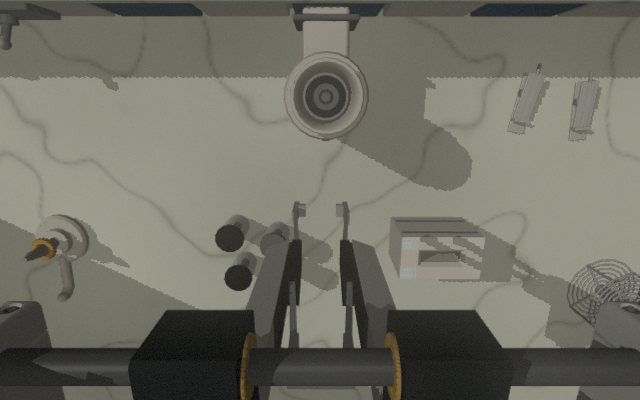

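Run:
```python
from h import *
o=st();c=cam("wrist"); crop(c,275,380,40,145,7,"w6c"); crop(c,15,100,205,305,7,"w6p")
```

```text
t 6.45 p [ 0.549  -0.0829  0.2775] yaw -1.5708 xax [-0.002  0.    -1.   ] F [ 0.2 -0.7 -1.4] M [ 0.04  0.01 -0.02] g 30.5
```

View pics/w6c.png

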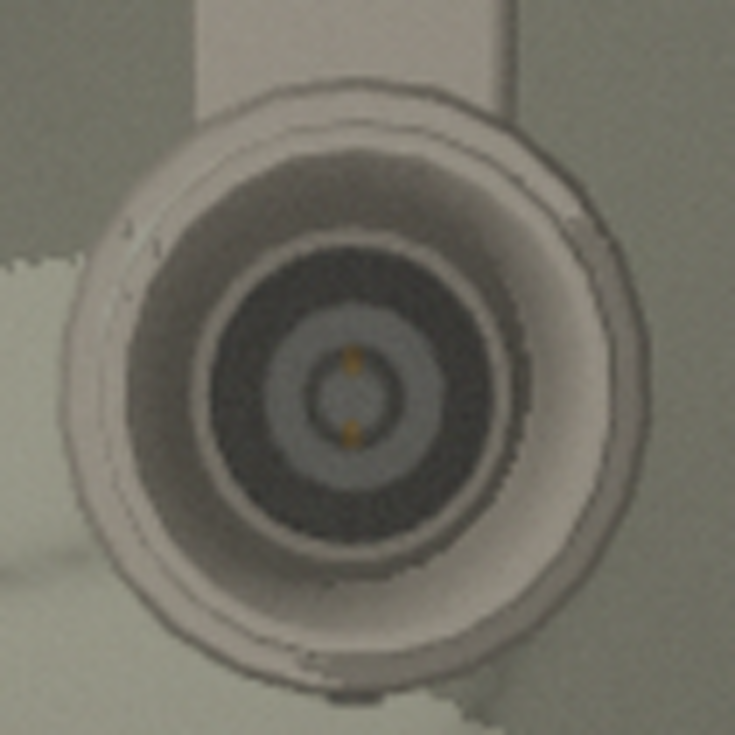

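View pics/w6p.png

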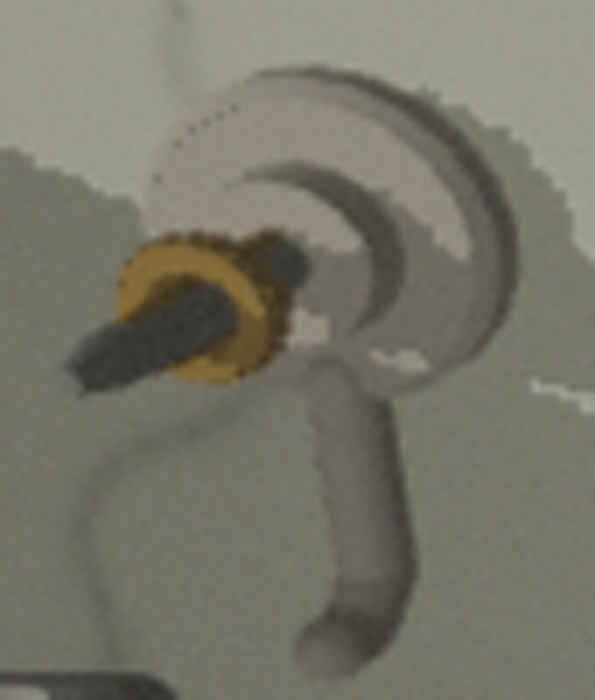

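Run:
```python
from h import *
o=st();c=cam("wrist")
f=lambda x,y,k=7,a=275,b=40:(a+(x+.5)/k-.5,b+(y+.5)/k-.5)
L=onz(c,*f(125,400),.145);R=onz(c,*f(610,400),.145);T=onz(c,*f(367,148),.145);B=onz(c,*f(367,655),.145)
print("mouth",((L+R)/2)[1],((T+B)/2)[0],(L-R)[1],(T-B)[0])
L=onz(c,*f(263,397),.091);R=onz(c,*f(444,397),.091);T=onz(c,*f(353,302),.091);B=onz(c,*f(353,493),.091)
print("ring",((L+R)/2)[1],((T+B)/2)[0],(L-R)[1],(T-B)[0])
g=lambda x,y:f(x,y,7,15,205)
print("stem end",onz(c,*g(70,380),.071)); print("plate",onz(c,*g(330,230),.01))
# where the jaw tips are, predicted vs seen
print(proj(c,o["ee_pos"]+np.array([[0,.02,-.083],[0,-.02,-.083]])))
```

```text
t 6.5 p [ 0.549  -0.0832  0.2779] yaw -1.5714 xax [-0.001  0.    -1.   ] F [-0.   0.2 -1. ] M [0.09 0.04 0.1 ] g 30.9
mouth -0.08861519862615952 0.6299156237297969 0.057879995182683684 0.0580736706923507
ring -0.08764964075026913 0.6308250896268799 0.025338950945387573 0.025632595538581215
stem end [0.44696389 0.26685119 0.071     ]
plate [0.44912787 0.26471964 0.01      ]
[[294.68741473 208.32841494]
 [346.76345366 208.28671194]]
```

Call:
play_rows --deltas '[[[0,1.6,-20,0,0,0,20],[5,1.6,-20,0,0,0,20],[8,1.6,-20,0,0,0,20],[10,0,-15,0,0,0,20],[8,0,-6,0,0,0,20],[2,0,0,0,0,0,20],[0,0,0,0,0,0,20],[0,0,0,0,0,0,20]]]'

```text
time_s: 7.35
ee_pos: [0.6301, -0.0876, 0.2463]
eef_rot: [2.929, 1.57, -0.213]
force: [0.3, 0.5, -0.4]
grip_width: 0.0304
```

Run:
```python
from h import *
o=st();c=cam("wrist","w7"); crop(c,260,385,145,270,6,"w7c")
print(proj(c,[[.630,-.0882,.145],[.630,-.0882,.091]])); print(proj(c,o["ee_pos"]+np.array([[0,.02,-.083],[0,-.02,-.083]])))
```

```text
t 7.35 p [ 0.6301 -0.0876  0.2463] yaw -1.571 xax [ 0.001 -0.    -1.   ] F [ 0.3  0.5 -0.4] M [ 0.07 -0.02  0.02] g 30.4
[[321.36040462 201.85653667]
 [321.16733014 185.85421061]]
[[294.6757159  208.54397798]
 [346.74257504 208.51316609]]
```

View pics/w7c.png

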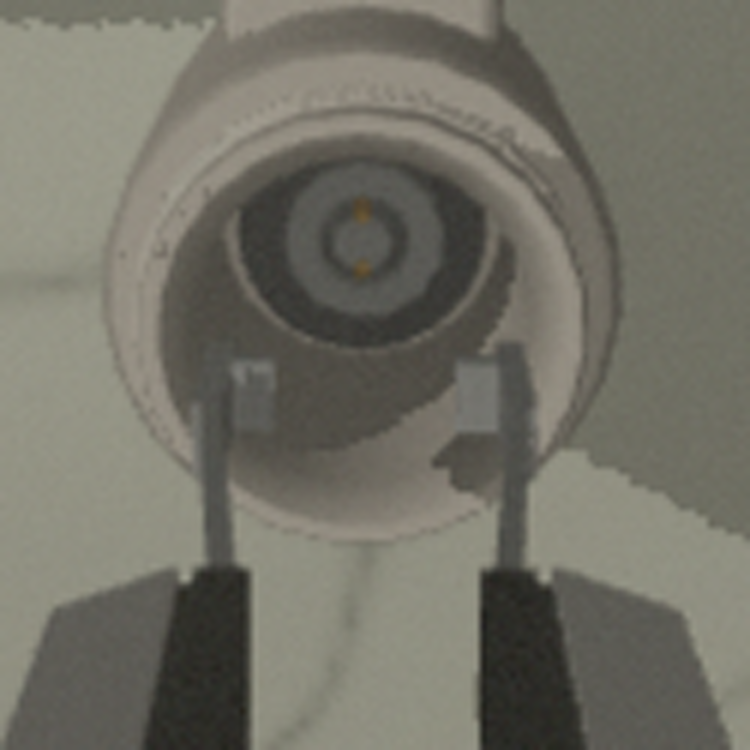

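Run:
```python
from h import *
o=st();c=cam("wrist")
f=lambda x,y,k=6,a=260,b=145:(a+(x+.5)/k-.5,b+(y+.5)/k-.5)
L=onz(c,*f(160,300),.145);R=onz(c,*f(583,300),.145);T=onz(c,*f(371,130),.145);B=onz(c,*f(371,541),.145)
print("mouth",((L+R)/2)[1],((T+B)/2)[0],(L-R)[1],(T-B)[0])
L=onz(c,*f(286,240),.091);R=onz(c,*f(443,240),.091);T=onz(c,*f(364,161),.091);B=onz(c,*f(364,317),.091)
print("ring",((L+R)/2)[1],((T+B)/2)[0],(L-R)[1],(T-B)[0])
```

```text
t 7.4 p [ 0.6302 -0.0876  0.2464] yaw -1.571 xax [ 0.001 -0.    -1.   ] F [ 0.6  0.7 -0.9] M [-0.05  0.08  0.05] g 30.4
mouth -0.08826892951365306 0.6304057177622928 0.05730033009524434 0.058351933523551947
ring -0.0873564580689862 0.6313874075659364 0.025158666707129476 0.025703059994421684
```

Call:
play_rows --deltas '[[[8,0.2,-0.7,0,0,0,20],[10,0,0,0,0,0,20],[10,0,0,0,0,0,20],[10,0,0,0,0,0,20],[10,0,0,0,0,0,20],[10,0,0,0,0,0,20],[4,0,0,0,0,0,20],[0,0,0,0,0,0,20],[0,0,0,0,0,0,20]]]'

```text
time_s: 8.35
ee_pos: [0.6313, -0.0877, 0.1838]
eef_rot: [2.955, 1.57, -0.187]
force: [-0.3, 0.2, -0.6]
grip_width: 0.0304
```

Run:
```python
from h import *
o=st();c=cam("wrist","w8"); crop(c,220,420,145,345,4,"w8c")
o=st()
```

```text
t 8.35 p [ 0.6313 -0.0877  0.1838] yaw -1.5708 xax [ 0.001 -0.    -1.   ] F [-0.3  0.2 -0.6] M [ 0.01  0.03 -0.04] g 30.4
t 8.4 p [ 0.6314 -0.0877  0.184 ] yaw -1.5708 xax [ 0.001 -0.    -1.   ] F [-0.2 -0.3 -0.5] M [ 0.01  0.07 -0.02] g 30.3
```

View pics/w8c.png

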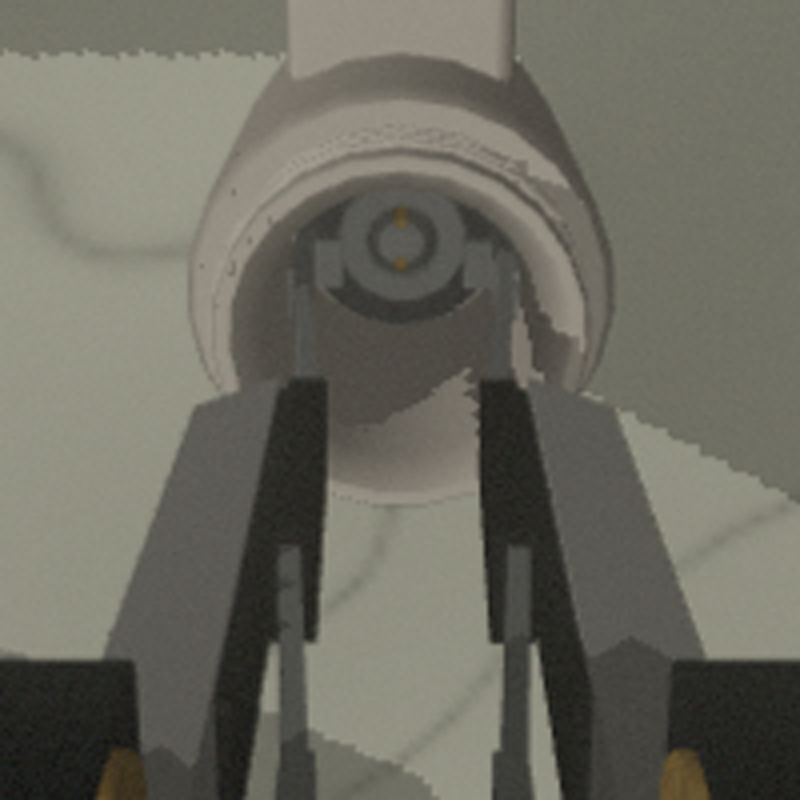

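Call:
play_rows --deltas '[[[6,0,0,0,0,0,20],[5,0,0,0,0,0,20],[2,0,0,0,0,0,20],[1,0,0,0,0,0,20],[0,0,0,0,0,0,20],[0,0,0,0,0,0,20]]]'

```text
time_s: 9.0
ee_pos: [0.6313, -0.0877, 0.1696]
eef_rot: [2.885, 1.571, -0.257]
force: [0.2, 0.3, -0.4]
grip_width: 0.0304
```

Run:
```python
from h import *
o=st();c=cam("wrist","w9"); crop(c,270,370,145,245,7,"w9c")
print(proj(c,o["ee_pos"]*[1,1,0]+[0,0,.091]))
o=st()
```

```text
t 9.0 p [ 0.6313 -0.0877  0.1696] yaw -1.5708 xax [ 0. -0. -1.] F [ 0.2  0.3 -0.4] M [ 0.04  0.04 -0.01] g 30.4
[[320.73969508 210.19465538]]
t 9.05 p [ 0.6313 -0.0877  0.1696] yaw -1.5708 xax [ 0. -0. -1.] F [-0.7  0.3 -1.1] M [ 0.05 -0.04  0.03] g 30.6
```

View pics/w9c.png

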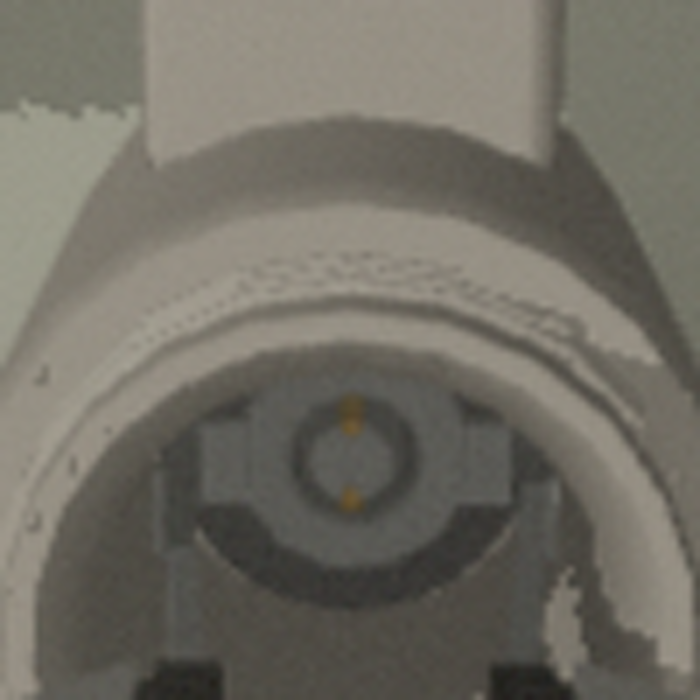

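Call:
play_rows --deltas '[[[0.8,0,0,0,0,0,20],[0.7,0,0,0,0,0,20],[0,0,0,0,0,0,20],[0,0,0,0,0,0,20]]]'

```text
time_s: 9.45
ee_pos: [0.6312, -0.0876, 0.168]
eef_rot: [3.134, 1.571, -0.008]
force: [-0.5, -1.3, 0.1]
grip_width: 0.0307
```

Run:
```python
from h import *
o=st()
```

```text
t 9.45 p [ 0.6312 -0.0876  0.168 ] yaw -1.5708 xax [ 0. -0. -1.] F [-0.5 -1.3  0.1] M [-0.02  0.01 -0.05] g 30.7
```

Call:
play_rows --deltas '[[[0.7,0,0,0,0,0,20],[0,0,0,0,0,0,20],[0,0,0,0,0,0,20]]]'

```text
time_s: 9.75
ee_pos: [0.6312, -0.0877, 0.1674]
eef_rot: [2.954, 1.571, -0.187]
force: [-0.1, -0.5, 2.0]
grip_width: 0.0304
```

Run:
```python
from h import *
o=st()
```

```text
t 9.75 p [ 0.6312 -0.0877  0.1674] yaw -1.5709 xax [ 0. -0. -1.] F [-0.1 -0.5  2. ] M [0.03 0.04 0.06] g 30.4
```

Call:
play_rows --deltas '[[[0,0,0,0,0,0,20],[0,0,0,0,0,0,20],[0,0,0,0,0,0,20],[0,0,0,0,0,0,20],[0,0,0,0,0,0,20]]]' --grip_force 33

```text
time_s: 10.25
ee_pos: [0.6312, -0.0876, 0.1672]
eef_rot: [-1.728, 1.571, 1.414]
force: [0.3, 1.8, 2.2]
grip_width: 0.0271
```

Run:
```python
from h import *
o=st();c=cam("wrist","w10"); crop(c,270,370,145,245,7,"w10c")
```

```text
t 10.25 p [ 0.6312 -0.0876  0.1672] yaw -1.5708 xax [ 0.  0. -1.] F [0.3 1.8 2.2] M [ 0.44 -0.08 -0.02] g 27.1
```

View pics/w10c.png

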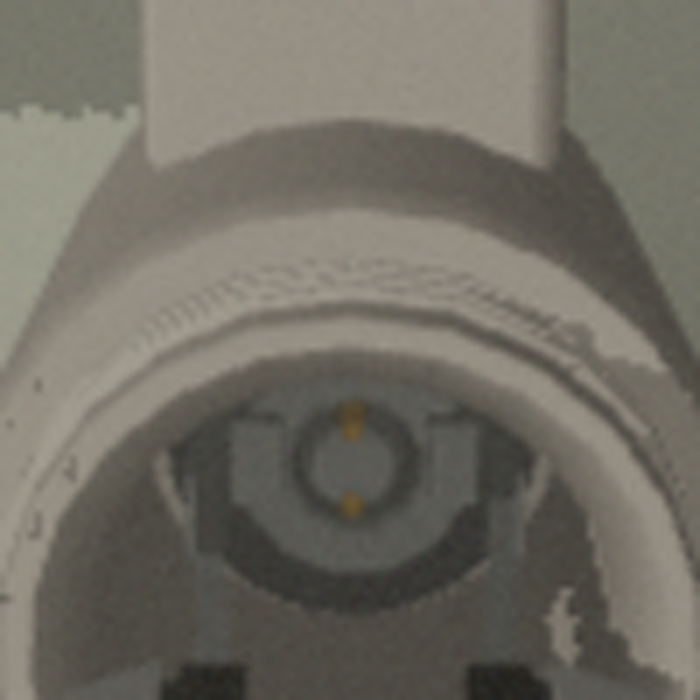

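Call:
play_rows --deltas '[[[-1.5,0,0,0,0,0,20],[-1.5,0,0,0,0,0,20],[-1.5,0,0,0,0,0,20],[-1.5,0,0,0,0,0,20],[-2,0,0,0,0,0,20],[-2,0,0,0,0,0,20],[-3,0,0,0,0,0,20],[-3,0,0,0,0,0,20],[-4,0,0,0,0,0,20],[0,0,0,0,0,0,20]]]'

```text
time_s: 11.3
ee_pos: [0.6314, -0.0877, 0.188]
eef_rot: [2.902, 1.57, -0.239]
force: [0.2, -0.5, -0.6]
grip_width: 0.0269
```

Run:
```python
from h import *
o=st();c=cam("wrist","w11"); crop(c,270,370,145,245,7,"w11c")
```

```text
t 11.3 p [ 0.6314 -0.0877  0.188 ] yaw -1.5708 xax [ 0.001 -0.    -1.   ] F [ 0.2 -0.5 -0.6] M [ 0.03  0.1  -0.05] g 26.9
```

View pics/w11c.png

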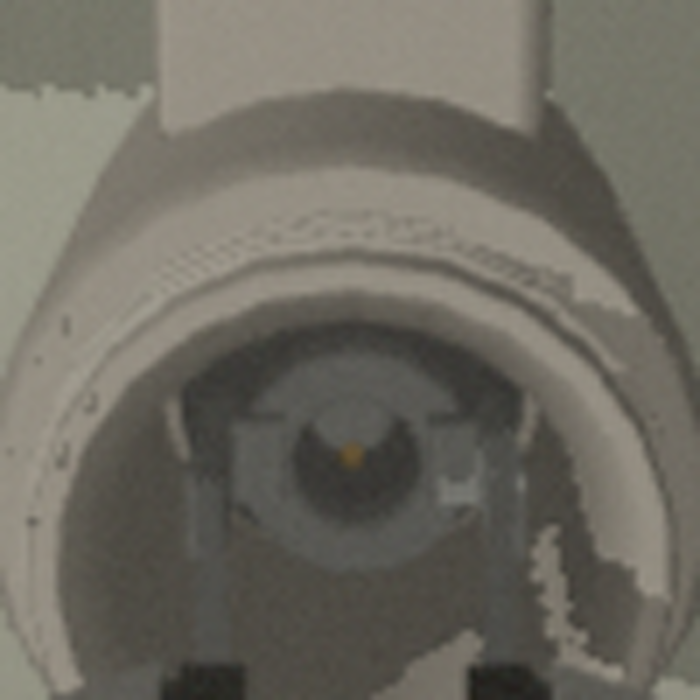

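Call:
play_rows --deltas '[[[-10,0,0,0,0,0,20],[-20,0,0,0,0,0,20],[-25,0,0,0,0,0,20],[-25,0,0,0,0,0,20],[-10,-10,6,0,0,0,20],[0,-20,14,0,0,0,20],[0,-35,25,0,0,0,20],[0,-35,25,0,0,0,20],[0,-35,25,0,0,0,20],[0,-35,25,0,0,0,20]]]'

```text
time_s: 12.35
ee_pos: [0.5092, 0.084, 0.2769]
eef_rot: [-0.221, 1.57, 2.921]
force: [0.9, 0.4, -0.1]
grip_width: 0.0267
```

Call:
play_rows --deltas '[[[0,-35,25,0,0,0,20],[0,-35,25,0,0,0,20],[0,-35,25,0,0,0,20],[0,-35,25,0,0,0,20],[0,-25,15,0,0,0,20],[0,-14,5,0,0,0,20],[0,0,0,0,0,0,20],[0,0,0,0,0,0,20],[0,0,0,0,0,0,20]]]'

```text
time_s: 13.25
ee_pos: [0.3913, 0.2607, 0.2771]
eef_rot: [0.946, 1.571, -2.196]
force: [1.0, 0.2, -1.2]
grip_width: 0.0267
```

Run:
```python
from h import *
o=st();c=cam("wrist","w12"); d=cam("side"); crop(d,200,340,170,310,5,"d12")
```

```text
t 13.25 p [0.3913 0.2607 0.2771] yaw -1.5715 xax [-0. -0. -1.] F [ 1.   0.2 -1.2] M [-0.01  0.02 -0.05] g 26.7
```

View pics/w12.png

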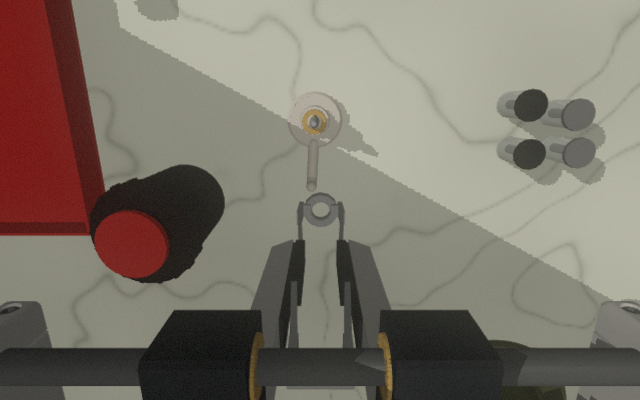

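View pics/d12.png

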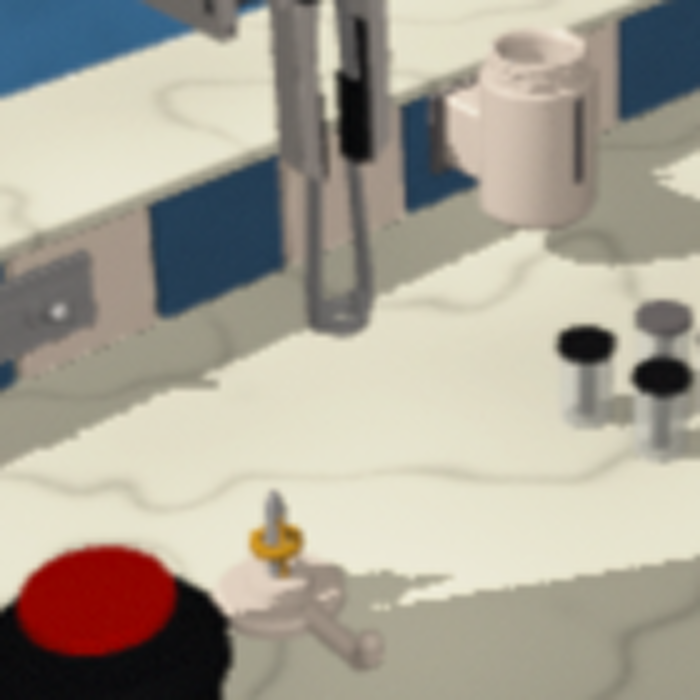

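```bash
python3 - <<'E'
from h import *
o=st();c=cam("wrist"); crop(c,280,350,85,225,7,"w12c")
E
python3 -c "
import cv2;i=cv2.imread('pics/w12c.png');print(i.shape);cv2.imwrite('pics/w12d.png',i[:480]);cv2.imwrite('pics/w12e.png',i[480:])"
```

```text
t 13.35 p [0.3914 0.2607 0.2772] yaw -1.5719 xax [-0. -0. -1.] F [-0.4  0.9 -2.1] M [ 0.01 -0.01 -0.01] g 27.1
(980, 490, 3)
```

View pics/w12d.png

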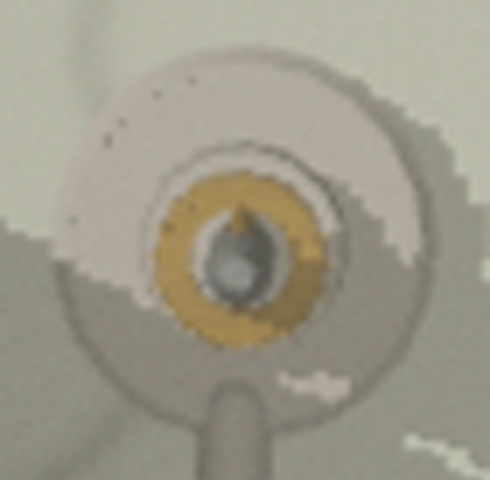

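View pics/w12e.png

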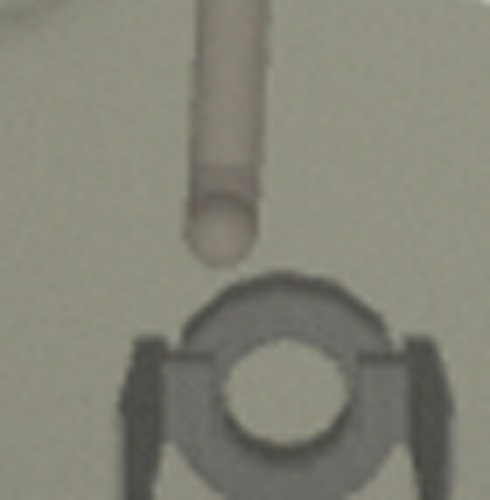

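Run:
```python
from h import *
o=st();c=cam("wrist")
f=lambda x,y:(280+(x+.5)/7-.5,85+(y+.5)/7-.5)
print("stem",onz(c,*f(237,272),.071)); print("plate",[onz(c,*f(245,243),z).round(4) for z in (.006,.012)])
for z in(.03,.035,.04):
  L=onz(c,*f(153,259),z);R=onz(c,*f(328,259),z);T=onz(c,*f(240,170),z);B=onz(c,*f(240,348),z);print("nut",z,((L+R)/2)[1],((T+B)/2)[0],(L-R)[1],(T-B)[0])
print("spout end",onz(c,*f(220,710),.025))
s=onz(c,*f(287,873),o["ee_pos"][2]-.077); print("ring bore",s,o["ee_pos"])
```

```text
t 13.4 p [0.3915 0.2608 0.2772] yaw -1.5719 xax [-0. -0. -1.] F [ 0.4  0.6 -1.6] M [ 0.07  0.06 -0.03] g 26.7
stem [0.44620485 0.26819237 0.071     ]
plate [array([0.4464, 0.268 , 0.006 ]), array([0.4467, 0.2679, 0.012 ])]
nut 0.03 0.26835218268254907 0.4451288890074677 0.02911961258695772 0.028956240204028705
nut 0.035 0.2682668889098714 0.4454774078224485 0.02877761177410726 0.028616158149114723
nut 0.04 0.26818159513719375 0.4458259266374292 0.02843561096125674 0.028276076094200686
spout end [0.3667366  0.27257621 0.025     ]
ring bore [0.39266202 0.26087327 0.20017218] [0.39145969 0.260755   0.27717218]
```

Call:
play_rows --deltas '[[[0,-3.6,-20,0,0,0,20],[10,-3.6,-20,0,0,0,20],[20,0,-13.5,0,0,0,20],[25,0,0,0,0,0,20],[20,0,0,0,0,0,20],[15,0,0,0,0,0,20],[5,0,0,0,0,0,20],[0,0,0,0,0,0,20],[0,0,0,0,0,0,20]]]'

```text
time_s: 14.35
ee_pos: [0.445, 0.2686, 0.1831]
eef_rot: [-2.656, 1.57, 0.485]
force: [0.2, -0.7, -0.4]
grip_width: 0.0272
```

Run:
```python
from h import *
o=st();c=cam("wrist","w13"); crop(c,265,375,150,260,7,"w13c"); s=cam("scene"); crop(s,385,445,150,230,8,"s13"); d=cam("side");crop(d,225,285,225,295,9,"d13")
o=st()
```

```text
t 14.35 p [0.445  0.2686 0.1831] yaw -1.571 xax [ 0.001  0.001 -1.   ] F [ 0.2 -0.7 -0.4] M [ 0.02  0.03 -0.03] g 27.2
t 14.5 p [0.4449 0.2687 0.183 ] yaw -1.5708 xax [ 0.001  0.001 -1.   ] F [ 0.3 -0.2 -0.5] M [0.04 0.09 0.02] g 26.5
```

View pics/w13c.png

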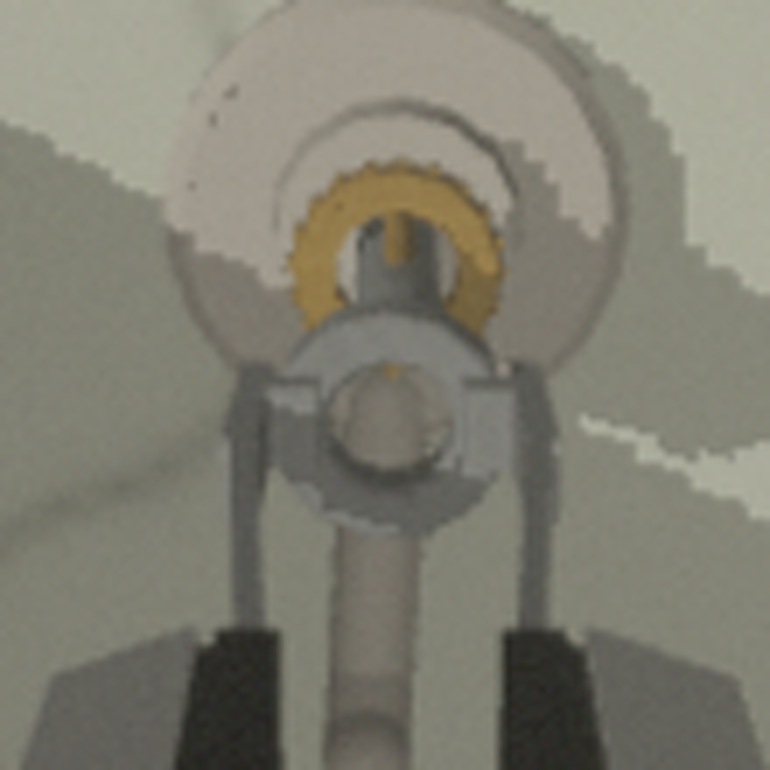

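View pics/d13.png

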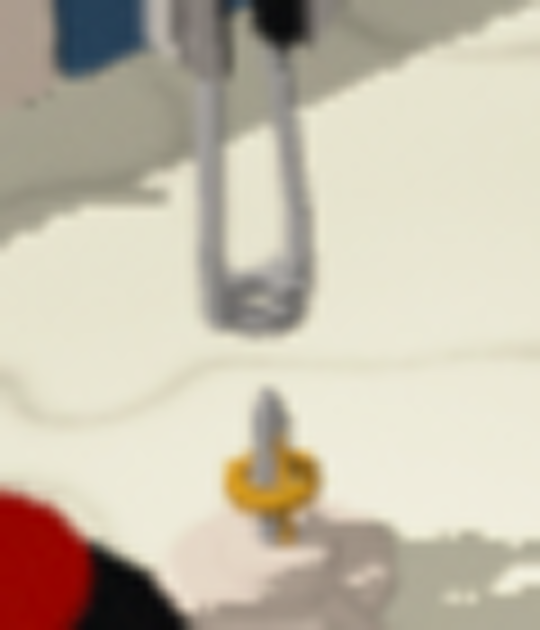

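View pics/s13.png

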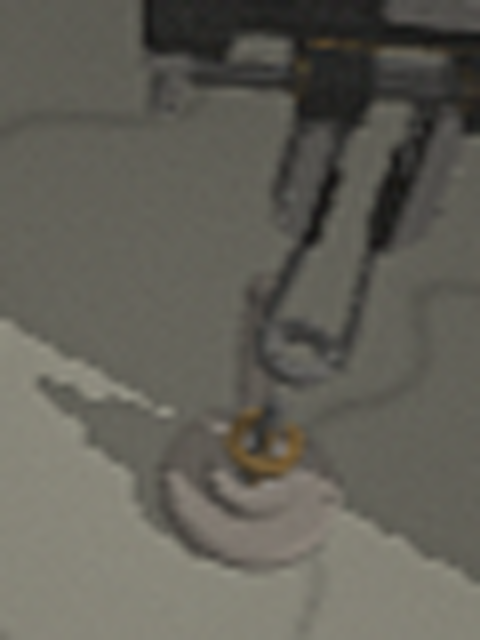

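Run:
```python
from h import *
o=st()
e=o["ee_pos"]; ringb=e+[.0012,0,-.085]; stem=np.array([.4462,.2679,.071])
for n,(a,b,k) in {"side":(225,225,9),"scene":(385,150,8),"wrist":(265,150,7)}.items():
    c=cam(n); P=proj(c,[ringb,ringb+[0,0,.008],stem,[.4462,.2679,.043]]); print(n,((P-[a,b]+.5)*k-.5).round(0).tolist())
    print(" d/dx,d/dy px*k per mm",((proj(c,[stem+[.001,0,0],stem+[0,.001,0]])-P[2])*k).round(1).tolist())
```

```text
t 14.5 p [0.4449 0.2687 0.183 ] yaw -1.5708 xax [ 0.001  0.001 -1.   ] F [ 0.3 -0.2 -0.5] M [0.04 0.09 0.02] g 26.5
side [[260.0, 308.0], [258.0, 284.0], [267.0, 386.0], [272.0, 467.0]]
 d/dx,d/dy px*k per mm [[-2.2, -1.5], [-2.8, 1.4]]
scene [[289.0, 363.0], [293.0, 351.0], [273.0, 402.0], [259.0, 441.0]]
 d/dx,d/dy px*k per mm [[0.0, 2.3], [2.8, 0.2]]
wrist [[393.0, 396.0], [393.0, 418.0], [399.0, 329.0], [398.0, 271.0]]
 d/dx,d/dy px*k per mm [[0.0, -8.0], [-8.3, 0.0]]
```

Call:
play_rows --deltas '[[[8,0.8,0,0,0,0,20],[8,0,0,0,0,0,20],[6,0,0,0,0,0,20],[3,0,0,0,0,0,20],[3,0,0,0,0,0,20],[3,0,0,0,0,0,20],[0,0,0,0,0,0,20],[0,0,0,0,0,0,20]]]'

```text
time_s: 15.45
ee_pos: [0.4447, 0.2678, 0.1514]
eef_rot: [-2.777, 1.571, 0.365]
force: [-0.6, -0.8, -1.2]
grip_width: 0.0267
```

Run:
```python
from h import *
o=st();c=cam("wrist","w14"); crop(c,265,375,150,260,7,"w14c");o=st()
```

```text
t 15.45 p [0.4447 0.2678 0.1514] yaw -1.5708 xax [ 0.  0. -1.] F [-0.6 -0.8 -1.2] M [ 0.03 -0.02 -0.1 ] g 26.7
t 15.5 p [0.4447 0.2678 0.1515] yaw -1.5708 xax [ 0.  0. -1.] F [ 0.5  1.2 -0.6] M [0.06 0.08 0.02] g 27.1
```

View pics/w14c.png

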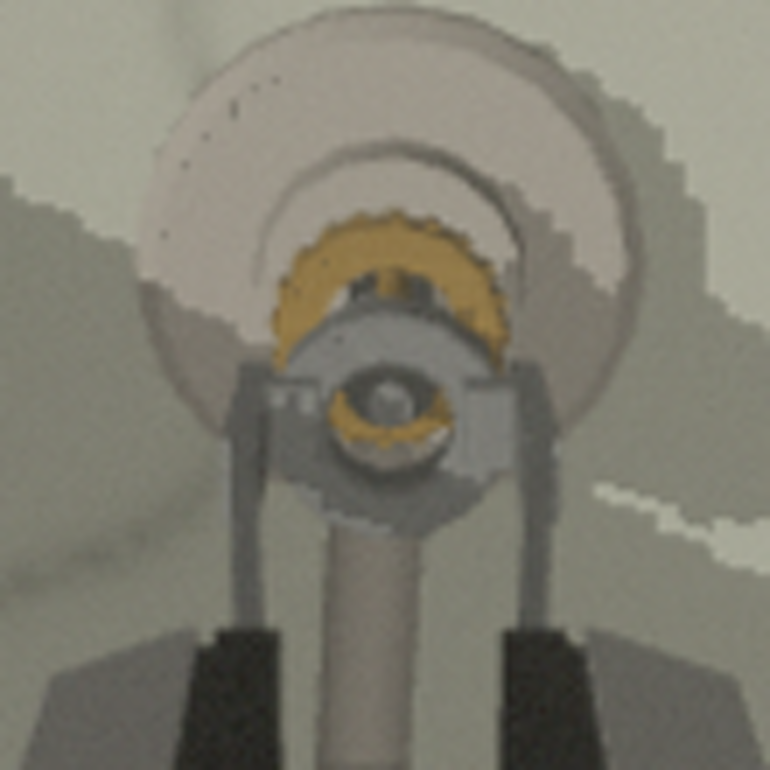

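Call:
play_rows --deltas '[[[0,0.3,-0.9,0,0,0,20],[2,0,0,0,0,0,20],[2,0,0,0,0,0,20],[2,0,0,0,0,0,20],[0,0,0,0,0,0,20],[0,0,0,0,0,0,20]]]'

```text
time_s: 16.1
ee_pos: [0.4455, 0.2675, 0.1452]
eef_rot: [0.304, 1.571, -2.838]
force: [0.9, 0.1, -0.8]
grip_width: 0.0268
```

Run:
```python
from h import *
o=st();c=cam("wrist","w15"); crop(c,265,375,150,260,7,"w15c");o=st()
```

```text
t 16.1 p [0.4455 0.2675 0.1452] yaw -1.5707 xax [-0. -0. -1.] F [ 0.9  0.1 -0.8] M [ 0.04  0.02 -0.01] g 26.8
t 16.15 p [0.4456 0.2675 0.1453] yaw -1.5707 xax [ 0.  0. -1.] F [ 0.   0.3 -1.7] M [ 0.04 -0.02  0.03] g 26.7
```

View pics/w15c.png

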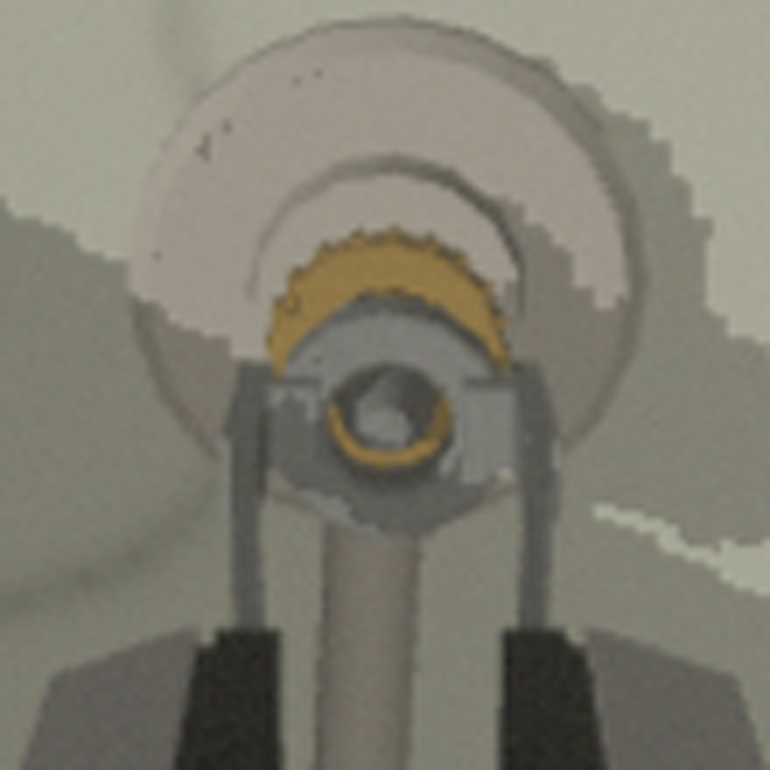

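Call:
play_rows --deltas '[[[1,-0.2,-0.5,0,0,0,20],[2,0,0,0,0,0,20],[2,0,0,0,0,0,20],[1,0,0,0,0,0,20],[0,0,0,0,0,0,20],[0,0,0,0,0,0,20]]]'

```text
time_s: 16.75
ee_pos: [0.4461, 0.2676, 0.1393]
eef_rot: [-1.58, 1.571, 1.561]
force: [0.8, -0.2, -0.9]
grip_width: 0.0269
```

Run:
```python
from h import *
o=st();c=cam("wrist","w16"); crop(c,265,375,150,260,7,"w16c");o=st()
```

```text
t 16.75 p [0.4461 0.2676 0.1393] yaw -1.5708 xax [ 0.  0. -1.] F [ 0.8 -0.2 -0.9] M [0.05 0.01 0.01] g 26.9
t 16.8 p [0.4461 0.2677 0.1393] yaw -1.5708 xax [ 0.  0. -1.] F [ 0.1  0.4 -1. ] M [ 0.01  0.03 -0.02] g 26.9
```

View pics/w16c.png

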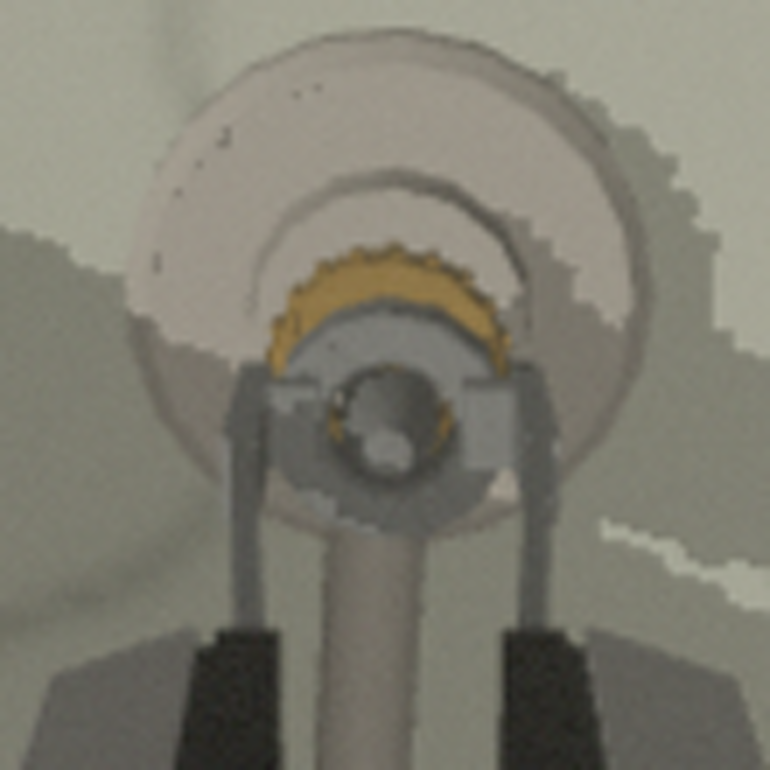

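Call:
play_rows --deltas '[[[1,0,0,0,0,0,20],[1,0,0,0,0,0,20],[1,0,0,0,0,0,20],[1,0,0,0,0,0,20],[0,0,0,0,0,0,20],[0,0,0,0,0,0,20]]]'

```text
time_s: 17.4
ee_pos: [0.4461, 0.2676, 0.1353]
eef_rot: [2.939, 1.571, -0.203]
force: [-0.1, -0.0, -0.5]
grip_width: 0.0266
```

Call:
play_rows --deltas '[[[0.7,0,0,0,0,0,20],[0.7,0,0,0,0,0,20],[0,0,0,0,0,0,20]]]'

```text
time_s: 17.7
ee_pos: [0.4461, 0.2676, 0.1338]
eef_rot: [-3.084, 1.571, 0.058]
force: [0.3, 0.1, -1.9]
grip_width: 0.0271
```

Call:
play_rows --deltas '[[[0.5,0,0,0,0,0,20],[0.5,0,0,0,0,0,20],[0,0,0,0,0,0,20]]]'

```text
time_s: 18.0
ee_pos: [0.4461, 0.2677, 0.1329]
eef_rot: [-2.576, 1.571, 0.565]
force: [0.4, 0.2, -0.4]
grip_width: 0.0269
```

Call:
play_rows --deltas '[[[0.5,0,0,0,0,0,20],[0.5,0,0,0,0,0,20],[0.5,0,0,0,0,0,20],[0,0,0,0,0,0,20]]]'

```text
time_s: 18.4
ee_pos: [0.4461, 0.2677, 0.1314]
eef_rot: [-2.24, 1.571, 0.902]
force: [0.0, 0.2, 0.0]
grip_width: 0.027
```

Call:
play_rows --deltas '[[[0.5,0,0,0,0,0,20],[0.5,0,0,0,0,0,20],[0,0,0,0,0,0,20]]]'

```text
time_s: 18.7
ee_pos: [0.4461, 0.2677, 0.1303]
eef_rot: [-1.341, 1.571, 1.8]
force: [-0.7, 0.5, 2.2]
grip_width: 0.0269
```

Call:
play_rows --deltas '[[[0.5,0,0,0,0,0,20],[0.3,0,0,0,0,0,20],[0,0,0,0,0,0,20]]]'

```text
time_s: 19.0
ee_pos: [0.4461, 0.2677, 0.1295]
eef_rot: [-1.41, 1.571, 1.731]
force: [-0.2, 1.2, 1.7]
grip_width: 0.0267
```

Run:
```python
from h import *
o=st();c=cam("wrist","w17"); crop(c,265,375,150,260,7,"w17c");o=st(); d=cam("side");crop(d,225,285,225,295,9,"d17")
```

```text
t 19.0 p [0.4461 0.2677 0.1295] yaw -1.5708 xax [-0.  0. -1.] F [-0.2  1.2  1.7] M [ 0.13 -0.05 -0.  ] g 26.7
t 19.05 p [0.446  0.2677 0.1295] yaw -1.5708 xax [-0.  0. -1.] F [ 0.2 -0.1  1. ] M [ 0.19 -0.08 -0.02] g 26.9
```

View pics/d17.png

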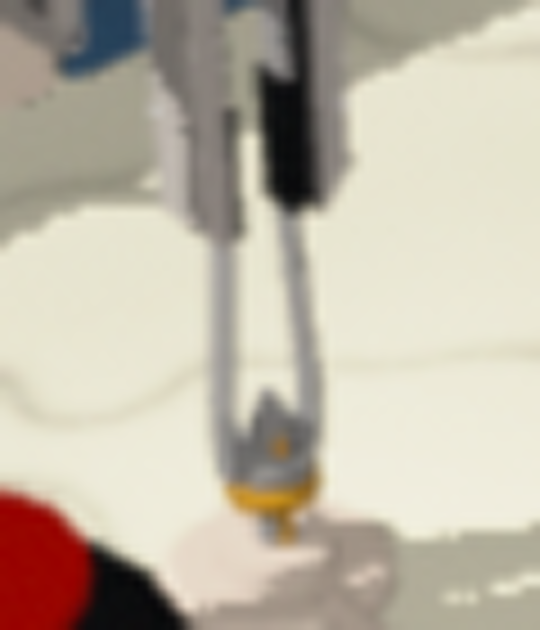

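View pics/w17c.png

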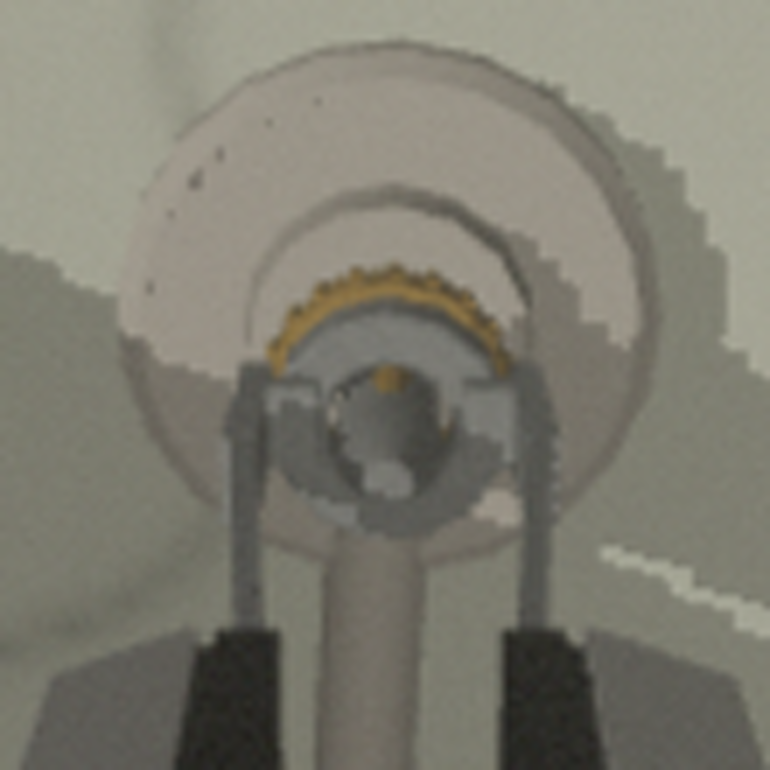

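Call:
play_rows --deltas '[[[0.4,0,0,0,0,0,20],[0.3,0,0,0,0,0,20],[0,0,0,0,0,0,20]]]'

```text
time_s: 19.4
ee_pos: [0.446, 0.2676, 0.1287]
eef_rot: [0.268, 1.571, -2.873]
force: [0.3, 1.0, 0.3]
grip_width: 0.0269
```

Call:
play_rows --deltas '[[[0.3,0,0,0,0,0,20],[0,0,0,0,0,0,20],[0,0,0,0,0,0,20]]]'

```text
time_s: 19.7
ee_pos: [0.446, 0.2676, 0.1285]
eef_rot: [0.328, 1.571, -2.814]
force: [0.1, 0.7, 1.0]
grip_width: 0.0266
```

Call:
play_rows --deltas '[[[0.3,0,0,0,0,0,20],[0,0,0,0,0,0,20],[0,0,0,0,0,0,20]]]'

```text
time_s: 20.0
ee_pos: [0.446, 0.2676, 0.1282]
eef_rot: [0.356, 1.571, -2.786]
force: [0.9, 0.5, 1.9]
grip_width: 0.0264
```

Call:
play_rows --deltas '[[[0.4,0,0,0,0,0,20],[0,0,0,0,0,0,20],[0,0,0,0,0,0,20]]]'

```text
time_s: 20.3
ee_pos: [0.446, 0.2676, 0.1278]
eef_rot: [0.613, 1.571, -2.528]
force: [0.5, 0.2, -0.0]
grip_width: 0.0271
```

Call:
play_rows --deltas '[[[0.4,0,0,0,0,0,20],[0,0,0,0,0,0,20],[0,0,0,0,0,0,20]]]'

```text
time_s: 20.6
ee_pos: [0.4461, 0.2677, 0.1276]
eef_rot: [-2.656, 1.571, 0.486]
force: [-0.3, 0.3, 2.6]
grip_width: 0.0267
```

Call:
play_rows --deltas '[[[0.4,0,0,0,0,0,20],[0,0,0,0,0,0,20],[0,0,0,0,0,0,20]]]'

```text
time_s: 20.9
ee_pos: [0.4462, 0.2677, 0.1276]
eef_rot: [-2.661, 1.57, 0.48]
force: [-0.6, 0.1, 7.3]
grip_width: 0.0268
```

Call:
play_rows --deltas '[[[0.2,0,0,0,0,0,20],[0,0,0,0,0,0,20],[0,0,0,0,0,0,20]]]'

```text
time_s: 21.2
ee_pos: [0.4463, 0.2677, 0.1276]
eef_rot: [-2.677, 1.57, 0.464]
force: [-2.3, -1.2, 9.6]
grip_width: 0.0264
```

Run:
```python
from h import *
o=st();c=cam("wrist","w18"); crop(c,265,375,150,260,7,"w18c");o=st(); d=cam("side");crop(d,225,285,225,295,9,"d18"); st(); cam("side");st()
```

```text
t 21.2 p [0.4463 0.2677 0.1276] yaw -1.5708 xax [ 0.001  0.    -1.   ] F [-2.3 -1.2  9.6] M [-0.2   0.57 -0.02] g 26.4
t 21.25 p [0.4462 0.2677 0.1275] yaw -1.5708 xax [ 0.001  0.    -1.   ] F [-1.5 -1.4 10.8] M [-0.31  0.56  0.01] g 26.6
t 21.3 p [0.4462 0.2677 0.1275] yaw -1.5708 xax [ 0.001  0.    -1.   ] F [-1.4 -1.6  8.6] M [-0.27  0.5  -0.06] g 26.9
t 21.35 p [0.4462 0.2677 0.1275] yaw -1.5708 xax [ 0.001  0.    -1.   ] F [-1.3 -0.4  9.4] M [-0.26  0.51 -0.02] g 26.8
```

View pics/w18c.png

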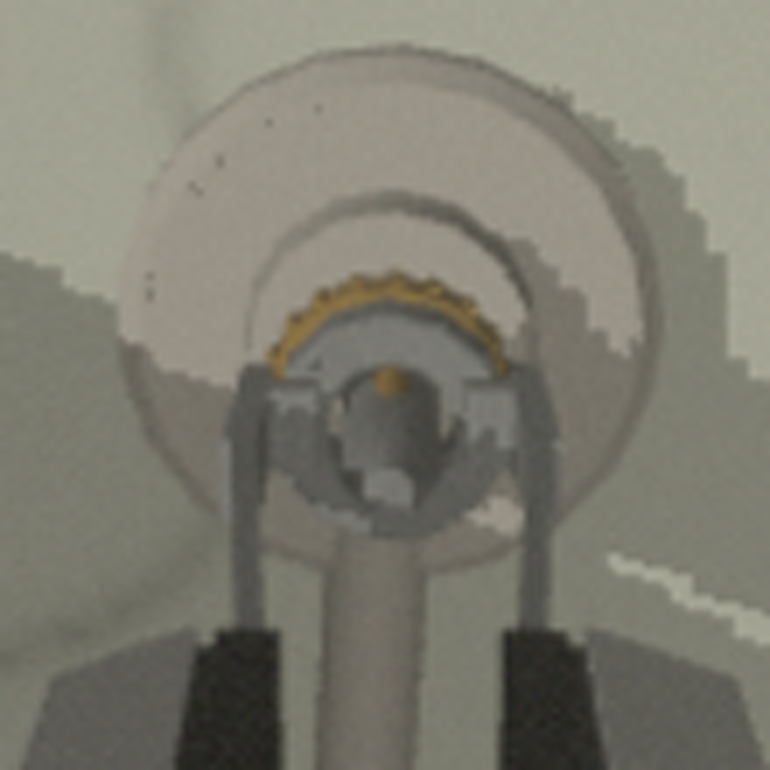

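View pics/d18.png

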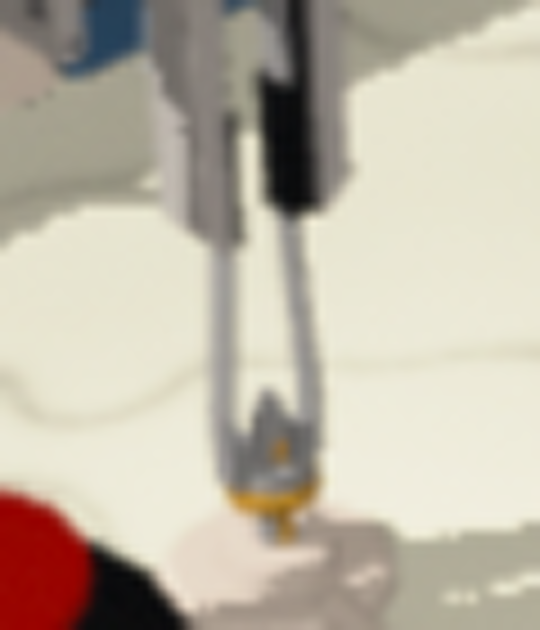

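Call:
play_rows --deltas '[[[0.2,0,0,0,0,0,20],[0,0,0,0,0,0,20],[0,0,0,0,0,0,20]]]'

```text
time_s: 21.65
ee_pos: [0.4463, 0.2677, 0.1275]
eef_rot: [-2.736, 1.57, 0.406]
force: [-2.7, -1.5, 11.3]
grip_width: 0.0268
```

Run:
```python
from h import *
for i in range(3): o=st();c=cam("wrist")
```

```text
t 21.65 p [0.4463 0.2677 0.1275] yaw -1.5708 xax [ 0.001  0.    -1.   ] F [-2.7 -1.5 11.3] M [-0.29  0.58  0.04] g 26.8
t 21.7 p [0.4463 0.2678 0.1275] yaw -1.5708 xax [ 0.001  0.    -1.   ] F [-2.7 -1.7 12.1] M [-0.31  0.65 -0.  ] g 26.8
t 21.75 p [0.4463 0.2677 0.1275] yaw -1.5708 xax [ 0.001  0.    -1.   ] F [-2.6 -1.1 11.6] M [-0.35  0.65  0.03] g 26.7
```

Call:
play_rows --deltas '[[[0.12,0,0,0,0,0,20],[0,0,0,0,0,0,20],[0,0,0,0,0,0,20],[0,0,0,0,0,0,20]]]'

```text
time_s: 22.2
ee_pos: [0.4463, 0.2678, 0.1275]
eef_rot: [-2.695, 1.57, 0.447]
force: [-3.1, -1.5, 12.8]
grip_width: 0.0269
```

Run:
```python
from h import *
for i in range(3): o=st();c=cam("wrist")
```

```text
t 22.2 p [0.4463 0.2678 0.1275] yaw -1.5708 xax [ 0.001  0.    -1.   ] F [-3.1 -1.5 12.8] M [-0.45  0.74 -0.08] g 26.9
t 22.25 p [0.4463 0.2677 0.1275] yaw -1.5708 xax [ 0.001  0.    -1.   ] F [-2.1 -1.1 12.6] M [-0.39  0.79  0.  ] g 26.5
t 22.3 p [0.4463 0.2678 0.1275] yaw -1.5708 xax [ 0.001  0.    -1.   ] F [-2.5 -1.5 13.1] M [-0.38  0.74 -0.  ] g 26.6
```

Call:
play_rows --deltas '[[[-0.3,0,0,0,0,0,20],[-0.2,0,0,0,0,0,20],[0,0,0,0,0,0,20]]]'

```text
time_s: 22.65
ee_pos: [0.4462, 0.2677, 0.1275]
eef_rot: [-2.7, 1.57, 0.441]
force: [-1.5, -0.6, 6.8]
grip_width: 0.0269
```

Call:
play_rows --deltas '[[[0,0,0,0,0,0,20],[0,0,0,0,0,0,20],[0,0,0,0,0,0,20],[0,0,0,0,0,0,20],[0,0,0,0,0,0,20],[0,0,0,0,0,0,20]]]' --grip_force 5

```text
time_s: 23.25
ee_pos: [0.4463, 0.2678, 0.1275]
eef_rot: [-2.637, 1.57, 0.505]
force: [-0.2, 0.1, 5.9]
grip_width: 0.0295
```

Run:
```python
from h import *
o=st();c=cam("wrist","w19"); crop(c,265,375,150,260,7,"w19c")
```

```text
t 23.25 p [0.4463 0.2678 0.1275] yaw -1.5708 xax [ 0.001  0.    -1.   ] F [-0.2  0.1  5.9] M [ 0.04  0.03 -0.05] g 29.5
```

View pics/w19c.png

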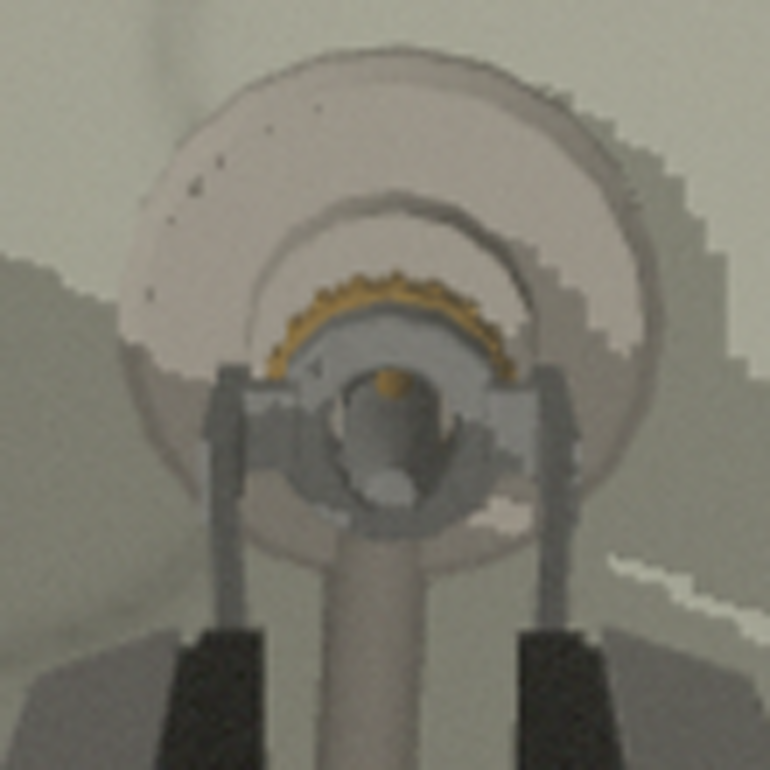

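Call:
play_rows --deltas '[[[-0.5,0,0,0,0,0,20],[-0.5,0,0,0,0,0,20],[-1,0,0,0,0,0,20],[-2,0,0,0,0,0,20],[-3,0,0,0,0,0,20],[-5,0,0,0,0,0,20],[0,0,0,0,0,0,20]]]' --grip_force 4.5

```text
time_s: 24.0
ee_pos: [0.4464, 0.2678, 0.1398]
eef_rot: [-2.676, 1.57, 0.465]
force: [0.0, 1.1, -1.4]
grip_width: 0.0307
```

Run:
```python
from h import *
o=st();c=cam("wrist","w20"); crop(c,265,375,150,260,7,"w20c");d=cam("side");crop(d,225,285,225,295,9,"d20")
```

```text
t 24.0 p [0.4464 0.2678 0.1398] yaw -1.5708 xax [ 0.001  0.001 -1.   ] F [ 0.   1.1 -1.4] M [0.04 0.03 0.02] g 30.7
```

View pics/w20c.png

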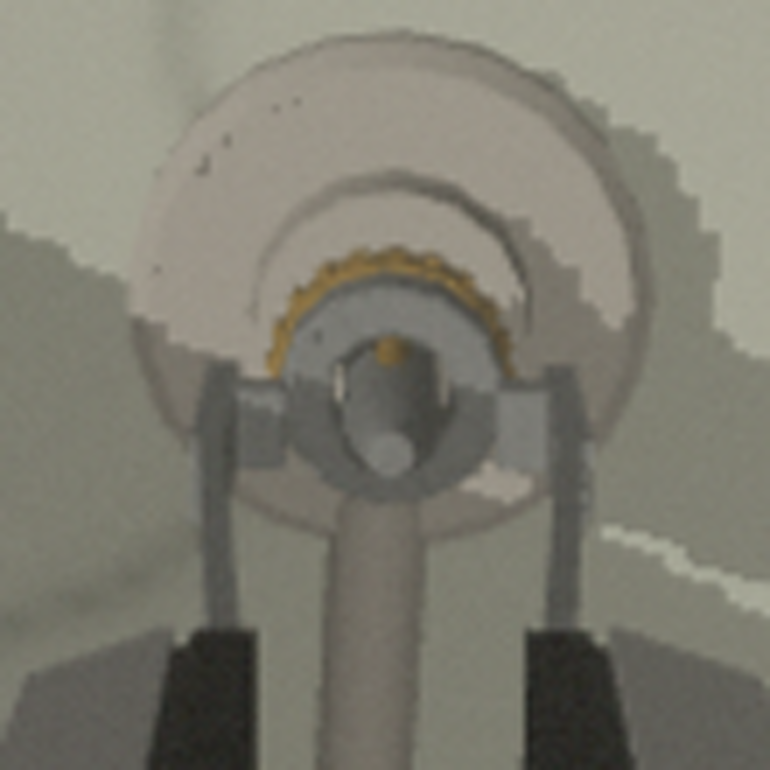

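View pics/d20.png

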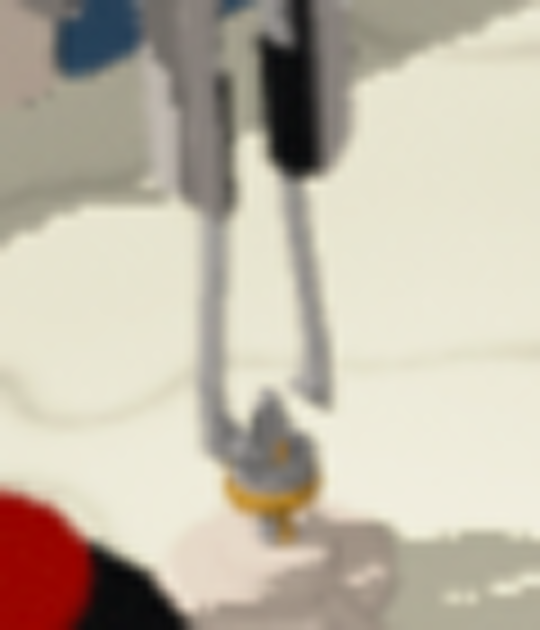

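Call:
play_rows --deltas '[[[-15,0,0,0,0,0,20],[-25,0,0,0,0,0,20],[-25,0,0,0,0,0,20],[-25,0,0,0,0,0,20],[-20,10,0,0,0,0,20],[-10,25,0,0,0,0,20],[0,40,0,0,0,0,20],[0,40,0,0,0,0,20],[0,40,0,0,0,0,20],[0,40,0,0,0,0,20]]]'

```text
time_s: 25.1
ee_pos: [0.4457, 0.0712, 0.259]
eef_rot: [3.127, 1.571, -0.014]
force: [0.3, -0.9, -1.0]
grip_width: 0.0307
```

Call:
play_rows --deltas '[[[0,40,0,0,0,0,20],[0,40,0,0,0,0,20],[0,40,0,0,0,0,20],[0,40,0,0,0,0,20],[0,40,0,0,0,0,20],[0,40,0,0,0,0,20],[0,35,0,0,0,0,20],[0,20,0,0,0,0,20],[0,0,0,0,0,0,20],[0,0,0,0,0,0,20]]]'

```text
time_s: 26.1
ee_pos: [0.4459, -0.2221, 0.2588]
eef_rot: [-0.813, 1.57, 2.328]
force: [-1.1, -0.2, -1.3]
grip_width: 0.0307
```

Run:
```python
from h import *
o=st();goto([.4467,-.2249,.18],-np.pi/2,o)
```

```text
t 26.1 p [ 0.4459 -0.2221  0.2588] yaw -1.5714 xax [-0.  0. -1.] F [-1.1 -0.2 -1.3] M [0.04 0.03 0.02] g 30.7
delta mm [78.8  2.8 -0.8] rot [-0.0006  0.0004  0.0004] |d| 78.8
```

Call:
play_rows --deltas '[[[10,2.8,-0.8,0,0,0,20],[20,0,0,0,0,0,20],[20,0,0,0,0,0,20],[20,0,0,0,0,0,20],[8,0,0,0,0,0,20],[0,0,0,0,0,0,20],[0,0,0,0,0,0,20]]]'

```text
time_s: 26.8
ee_pos: [0.4472, -0.225, 0.1817]
eef_rot: [2.602, 1.57, -0.539]
force: [0.4, -0.5, -0.5]
grip_width: 0.0308
```

Run:
```python
from h import *
o=st();c=cam("wrist","w21"); crop(c,250,390,130,270,5,"w21c");goto([.4467,-.2249,.095],-np.pi/2,o)
```

```text
t 26.8 p [ 0.4472 -0.225   0.1817] yaw -1.5703 xax [ 0.001 -0.    -1.   ] F [ 0.4 -0.5 -0.5] M [ 0.02 -0.05  0.  ] g 30.8
delta mm [86.7 -0.1  0.6] rot [ 0.0005 -0.0008 -0.0005] |d| 86.7
```

View pics/w21c.png

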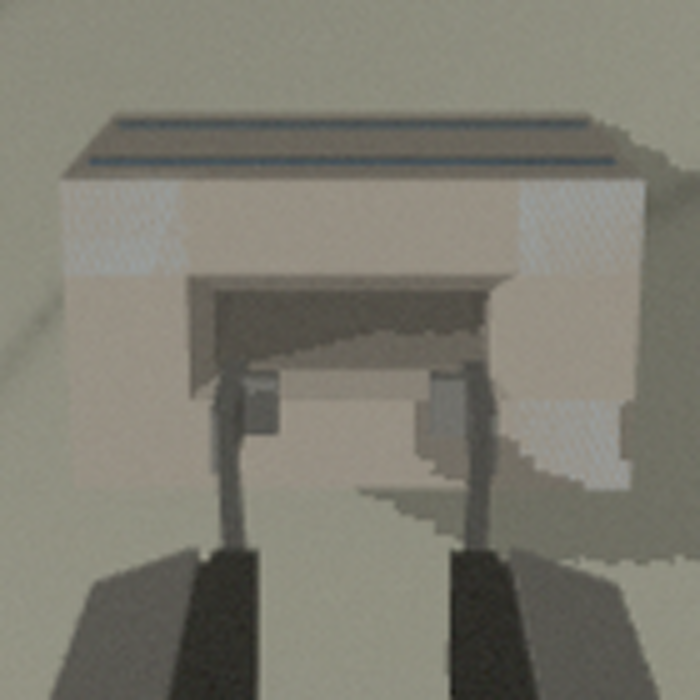

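Call:
play_rows --deltas '[[[5,0,0.5,0,0,0,20],[10,0,0,0,0,0,20],[8,0,0,0,0,0,20],[8,0,0,0,0,0,20],[0,0,0,0,0,0,20],[0,0,0,0,0,0,20]]]'

```text
time_s: 27.45
ee_pos: [0.4464, -0.2252, 0.1499]
eef_rot: [-0.559, 1.57, 2.583]
force: [-0.1, -0.4, -0.1]
grip_width: 0.0311
```

Run:
```python
from h import *
o=st();c=cam("wrist","w22"); crop(c,250,390,130,270,5,"w22c");goto([.4467,-.2249,.095],-np.pi/2,o)
```

```text
t 27.45 p [ 0.4464 -0.2252  0.1499] yaw -1.5708 xax [-0.  0. -1.] F [-0.1 -0.4 -0.1] M [0.01 0.02 0.01] g 31.1
delta mm [54.9 -0.2 -0.3] rot [0.     0.0003 0.0002] |d| 54.9
```

View pics/w22c.png

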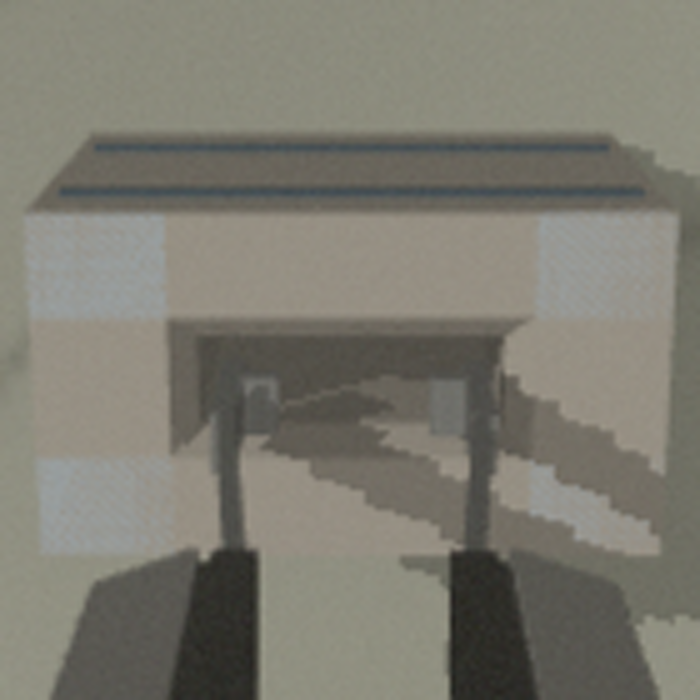

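Tips are entering the slot, centred. Continue down.

Call:
play_rows --deltas '[[[8,0,0,0,0,0,20],[10,0,0,0,0,0,20],[10,0,0,0,0,0,20],[10,0,0,0,0,0,20],[8,0,0,0,0,0,20],[4,0,0,0,0,0,20],[0,0,0,0,0,0,20],[0,0,0,0,0,0,20]]]'

```text
time_s: 28.3
ee_pos: [0.4465, -0.2252, 0.1002]
eef_rot: [2.565, 1.57, -0.576]
force: [-0.1, 0.2, -1.1]
grip_width: 0.0306
```

Run:
```python
from h import *
o=st()
```

```text
t 28.3 p [ 0.4465 -0.2252  0.1002] yaw -1.5708 xax [ 0. -0. -1.] F [-0.1  0.2 -1.1] M [-0.02 -0.01 -0.06] g 30.6
```

Call:
play_rows --deltas '[[[2,0,0,0,0,0,20],[2,0,0,0,0,0,20],[0.5,0,0,0,0,0,20],[0,0,0,0,0,0,20]]]'

```text
time_s: 28.7
ee_pos: [0.4463, -0.2251, 0.0955]
eef_rot: [-0.385, 1.571, 2.757]
force: [0.2, 0.4, -1.7]
grip_width: 0.0305
```

Call:
play_rows --deltas '[[[0.5,0,0,0,0,0,20],[0,0,0,0,0,0,20],[0,0,0,0,0,0,20]]]'

```text
time_s: 29.0
ee_pos: [0.4464, -0.2252, 0.095]
eef_rot: [2.43, 1.571, -0.711]
force: [-0.2, -0.1, -0.6]
grip_width: 0.0309
```

Call:
play_rows --deltas '[[[0.5,0,0,0,0,0,20],[0,0,0,0,0,0,20],[0,0,0,0,0,0,20]]]'

```text
time_s: 29.3
ee_pos: [0.4466, -0.2252, 0.0949]
eef_rot: [2.673, 1.57, -0.469]
force: [-0.2, 0.9, 4.6]
grip_width: 0.0307
```

Call:
play_rows --deltas '[[[0.5,0,0,0,0,0,20],[0,0,0,0,0,0,20],[0,0,0,0,0,0,20]]]'

```text
time_s: 29.6
ee_pos: [0.4467, -0.2253, 0.0946]
eef_rot: [2.629, 1.57, -0.513]
force: [0.3, -0.1, 6.1]
grip_width: 0.0307
```

On the floor of the slot. Open gently, symmetrically.

Call:
play_rows --deltas '[[[0,0,0,0,0,0,33],[0,0,0,0,0,0,37],[0,0,0,0,0,0,42],[0,0,0,0,0,0,50],[0,0,0,0,0,0,60],[0,0,0,0,0,0,66],[0,0,0,0,0,0,66]]]'

```text
time_s: 30.3
ee_pos: [0.4464, -0.2251, 0.094]
eef_rot: [-1.463, 1.571, 1.679]
force: [0.6, -0.1, 0.5]
grip_width: 0.0656
```

Run:
```python
from h import *
o=st();c=cam("wrist","w23")
```

```text
t 30.3 p [ 0.4464 -0.2251  0.094 ] yaw -1.5708 xax [-0.  0. -1.] F [ 0.6 -0.1  0.5] M [ 0.05 -0.02  0.01] g 65.6
```

View pics/w23.png

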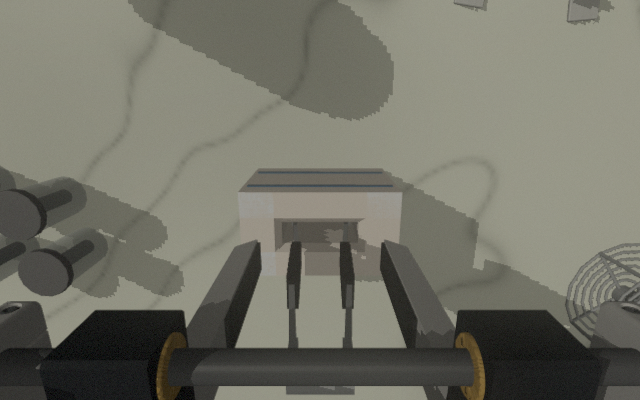

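Tongs stand free between the open fingers. Retreat straight up.

Call:
play_rows --deltas '[[[-10,0,0,0,0,0,66],[-20,0,0,0,0,0,66],[-25,0,0,0,0,0,66],[-25,0,0,0,0,0,66],[-25,0,0,0,0,0,66],[-25,0,0,0,0,0,66],[-30,0,0,0,0,0,66],[-20,0,30,0,0,0,66],[0,0,0,0,0,0,66],[0,0,0,0,0,0,66]]]'

```text
time_s: 31.35
ee_pos: [0.4163, -0.2252, 0.2748]
eef_rot: [2.63, 1.569, -0.512]
force: [-0.6, -1.4, 0.4]
grip_width: 0.0659
```

Run:
```python
from h import *
o=st();c=cam("wrist","w24"); s=cam("scene","s24"); d=cam("side","d24"); crop(d,225,285,225,295,9,"d24c"); crop(s,385,445,150,230,8,"s24c")
st()
```

```text
t 31.35 p [ 0.4163 -0.2252  0.2748] yaw -1.5714 xax [ 0.001 -0.001 -1.   ] F [-0.6 -1.4  0.4] M [ 0.01 -0.02 -0.02] g 65.9
t 31.5 p [ 0.4165 -0.225   0.2733] yaw -1.5706 xax [-0.001  0.001 -1.   ] F [ 0.4 -0.8  0.4] M [0.02 0.09 0.03] g 66.3
```

View pics/w24.png

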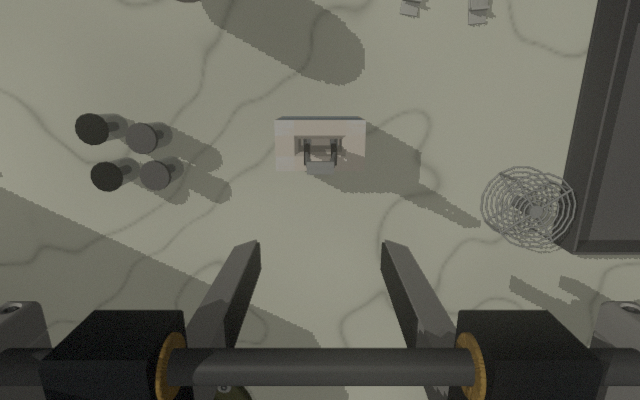

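View pics/s24.png

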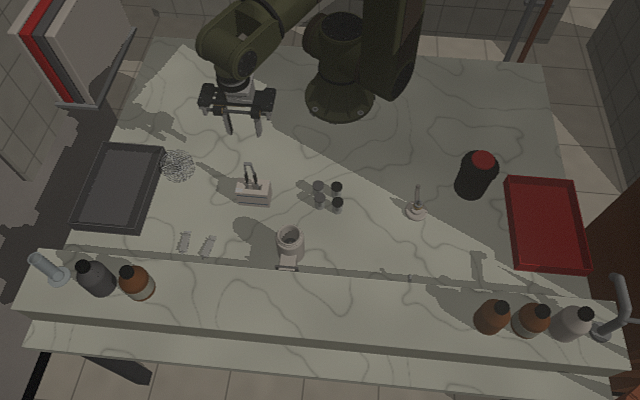

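View pics/d24c.png

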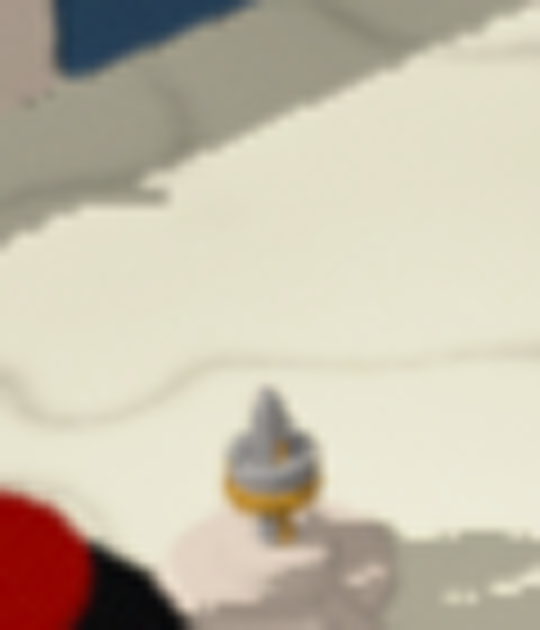

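```bash
python3 -c "
from station import hand_in
print(hand_in())"
```

```text
the job is handed in; nothing more can be done
None
```

I took the tongs from their stand, gripped the ring in the well at 33 N and drew it off the spigot. I pushed it down the pump stem until it stopped against the dose nut, then put the tongs back in their slot. The job was handed in at about 31.5 s of the 67 s allowed.

- **Well:** the most I pressed on the ring in the well was about 3 N, so the valve should have moved only a little. Its travel can't be read directly. The largest sideways force I read was about 1.8 N, as the jaws closed on the ring.
- **Pump:** the final push totalled about 14 N, read at the wrist with the tongs' and ring's weight added back. If the wires took 2 to 3 N of that, the nut got about 11 to 12 N. If they dragged nearer their stated 6 N, it got only about 8 N, under the 10 to 15 N asked for; I did not measure the nut force separately. Sideways force during the push was about 3 N. When the tongs let go, the ring stayed where it was.
- **Last pictures:** the ring lies flat on the nut and the pump is standing where it was. The tongs are upright in the slot, tips down, and in the overview picture the tank, reel, canisters and clips look unmoved. The open gripper is clear of everything.
- **Check that disagreed:** an early wrist-camera fix on the stand was about 2 mm off in y compared with later, closer views. I used the closer views for every approach.

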